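# Dose a calibration series and start the stirring plate

### The arm

A 7-joint arm with a two-finger parallel gripper is mounted at the origin on the work surface. World frame = base frame: x ahead of the robot, y to its left, z up, the work surface at z = 0. Lengths are in m, angles in rad, forces in N, time in s.
With the tool pointing down it reaches from about 0.425 to 0.925 m from the base axis. Payload 6.8 kg.
Tool frame: the origin (TCP) lies on the centre line of the jaws, within the pads' length; the fingertips stand 17 mm ahead of it and the grasp point (between the pads) lies 2 mm behind it; z points along the fingers, x is the direction in which the jaws open and shut, and the axes are right-handed (so a half turn about z gives the same grasp; the last joint's range is limited). The gripper opens to 85 mm and grips with 20 to 120 N. Pads are 22 mm wide; open, the fingers measure 114 mm over their backs; the gripper's body (76 mm by 85 mm) begins 54 mm behind the grasp point. The pads swing forward as they close: fully open they stand 13 mm farther back than shut.
Start: joints at [1.047, 0.477, 0.022, 1.555, -0.011, 1.109, -0.083], TCP at [0.273, -0.617, 0.248] pointing down, gripper open.
Joint ranges: [-2.96, 2.96], [-0.34, 2.1], [-1.41, 1.46], [0.24, 2.44], [-1.37, 4.51], [0.17, 1.92], [-2.96, 2.96]. Speed limits (rad/s): [2.39, 2.39, 3.14, 3.14, 3.14, 3.14, 3.14].

### API

Orientations are given as a rotation vector (axis times angle).
In Python, from bench import r gives the robot as it stands.
- The arm moves only by the tool arm_command, never from a script. Its argument "increments" is a list of rows, each a list of 3 entries, a list of its own where there are three numbers: the shift along the world's x, y, z in m, then the turn, a rotation vector about the world's x, y, z in rad, then the opening in per cent of the stroke, from 0 (shut) to 100 (fully open). A call has 1 to 10 rows; each row is the pose to reach, as a shift and turn from the pose commanded when the call began; what a row does not reach only later rows make up. A row lasts 1/10 s, in which the tool goes at most 50 mm and 8.59 degrees, less where a joint would pass 70% of its speed; a pose out of reach is approached as far as the arm can. A call with a gripper value outside its range is refused whole. The fingers move at their own pace and stop on an object; "newtons" is the grip in N (left out, the last holds). Time passes only in rows, so rows that repeat a pose let the fingers close. It gives the time, the measured TCP pose, the force and the opening at its end, in the units of the state.
- r.get_obs(): the state, without advancing time (a new reading comes with each control period).
- r.grab_frame(name): name is "scene" or "top" or "wrist"; returns the picture (400x640x3 uint8, blue, green, red); there is no depth.
- r.camera_model(name): a dict with "camera_matrix" (3x3 intrinsics, pixels), "camera_from_world" (4x4, takes a point from world to camera coordinates). Camera axes: x right, y down, z forward; pixel columns grow to the right and rows downward; lengths in m; the calibration is good to about 2 mm. A picture is of the moment at which its call begins: read the wrist's pose just before it. camera_model takes no time and is no camera call; for the wrist camera it gives the pose at the moment of the call.
- r.hand_in(): hands the job in, once; it reports no verdict.
The state is a dict: "clock": time; "joints": joint angles; "qvel": joint speeds; "tau": joint torques, N m; "tcp_pos": TCP position; "orientation": TCP orientation; "contact_force": force on the tool from outside, world axes, zero at the start; "moment": the same for the moment, N m; "grip_width": finger opening in m.
Only numpy, scipy, OpenCV 4.12 (cv2) and the standard library are available. Lean on these libraries where they do the work, as an engineer would, in place of code of your own. Each camera call takes 0.05 s, during which the arm holds its last target. There are 200 camera calls.

### The job

Dose the calibration cups on the bench one after another from weakest to strongest, that is white, yellow, blue, black (some colours may be missing today): stand each upright on the bench, centred under the spout of the pump bottle with the green neck collar, and press the pump head fully down for a moment; the bottle with the red collar is blocked and its pump must not be pressed. Put every dosed cup upright and centred on a stirring spot of its own on the white plate, and once all of them stand there press the plate's green start button. Leave everything else on the bench where it is.

Things in the scene. Friction and masses are not known exactly. Their poses are not given: they have to be found in the camera images.
- cup_white: Frosted open cup with white band, rim and handle: 62 mm across, 80 high, wall 3, about 110 g. Origin: centre of underside, z up. Handle along its own -x: upright bar 12 x 12 mm, 12 to 74 mm up, axis 64 mm from the cup's, 12 mm wide arms to the wall at both ends; pinch across the bar (along the cup's y) from above. Handle first points roughly to the robot (yaw 0.25 to 0.85). None if absent.
- cup_yellow: Frosted open cup with yellow band, rim and handle: 62 mm across, 80 high, wall 3, about 110 g. Origin: centre of underside, z up. Handle along its own -x: upright bar 12 x 12 mm, 12 to 74 mm up, axis 64 mm from the cup's, 12 mm wide arms to the wall at both ends; pinch across the bar (along the cup's y) from above. Handle first points roughly to the robot (yaw 0.25 to 0.85). None if absent.
- cup_blue: Frosted open cup with blue band, rim and handle: 62 mm across, 80 high, wall 3, about 110 g. Origin: centre of underside, z up. Handle along its own -x: upright bar 12 x 12 mm, 12 to 74 mm up, axis 64 mm from the cup's, 12 mm wide arms to the wall at both ends; pinch across the bar (along the cup's y) from above. Handle first points roughly to the robot (yaw 0.25 to 0.85). None if absent.
- cup_black: Frosted open cup with black band, rim and handle: 62 mm across, 80 high, wall 3, about 110 g. Origin: centre of underside, z up. Handle along its own -x: upright bar 12 x 12 mm, 12 to 74 mm up, axis 64 mm from the cup's, 12 mm wide arms to the wall at both ends; pinch across the bar (along the cup's y) from above. Handle first points roughly to the robot (yaw 0.25 to 0.85). None if absent.
- cap_a_top (a point): Centre of the flat top (42 mm across) of the white pump head of pump a, on the bottle's axis, 206 mm above the bench when up; press straight down. Fixed amber bottle 74 mm across in a steel foot (90 x 90 x 6 mm, reaching 40 mm from the axis on the spout's side; a cup under the spout stands on the bare bench before it). A green or red collar sits on its shoulder.
- spout_a (a point): The open lower end of the spout of pump a, 80 mm in front of the bottle's axis and 168 mm above the bench when up; the spout (11 mm thick) runs out from the head at a height of 196 mm and moves down with it.
- cap_a (a joint): How far the pump head of pump a is pressed down (m): 0 up, 0.014 fully down. Spring: 3.6 N to start it, 12 N fully down; it comes back up by itself. More than 0.010 counts as a full stroke.
- cap_b_top (a point): Centre of the flat top (42 mm across) of the white pump head of pump b, on the bottle's axis, 206 mm above the bench when up; press straight down. Fixed amber bottle 74 mm across in a steel foot (90 x 90 x 6 mm, reaching 40 mm from the axis on the spout's side; a cup under the spout stands on the bare bench before it). A green or red collar sits on its shoulder.
- spout_b (a point): The open lower end of the spout of pump b, 80 mm in front of the bottle's axis and 168 mm above the bench when up; the spout (11 mm thick) runs out from the head at a height of 196 mm and moves down with it.
- cap_b (a joint): How far the pump head of pump b is pressed down (m): 0 up, 0.014 fully down. Spring: 3.6 N to start it, 12 N fully down; it comes back up by itself. More than 0.010 counts as a full stroke.
- collar_green: Green plastic neck collar, 68 mm across, 14 mm high, 130 to 144 mm above the bench on the shoulder of one of the two pump bottles: this bottle is released for use. Origin on the bottle's axis at bench level; x and y are those of the bottle that wears it.
- collar_red: Red plastic neck collar, the same, on the other bottle: blocked, not to be used.
- spot0 (a point): Centre of stirring spot 0 on top of the white stirring plate (grey ring 72 mm across with a grey dot in the middle), 22 mm above the bench. The plate is a fixed slab of 330 by 280 mm; its four spots form a square of 120 mm, this one in the far row, on the left as seen from the robot; the edge with the start button lying towards the robot.
- spot1 (a point): Centre of stirring spot 1 on top of the white stirring plate (grey ring 72 mm across with a grey dot in the middle), 22 mm above the bench. The plate is a fixed slab of 330 by 280 mm; its four spots form a square of 120 mm, this one in the far row, on the right as seen from the robot; the edge with the start button lying towards the robot.
- spot2 (a point): Centre of stirring spot 2 on top of the white stirring plate (grey ring 72 mm across with a grey dot in the middle), 22 mm above the bench. The plate is a fixed slab of 330 by 280 mm; its four spots form a square of 120 mm, this one in the near row, on the left as seen from the robot; the edge with the start button lying towards the robot.
- spot3 (a point): Centre of stirring spot 3 on top of the white stirring plate (grey ring 72 mm across with a grey dot in the middle), 22 mm above the bench. The plate is a fixed slab of 330 by 280 mm; its four spots form a square of 120 mm, this one in the near row, on the right as seen from the robot; the edge with the start button lying towards the robot.
- start_top (a point): Centre of the top of the round green start button (28 mm across, in a black 44 mm housing), 43 mm above the bench, on the grey strip along the stirring plate's edge nearest the robot, about midway along it and 91 mm from the line through the near row of spots.
- start (a joint): How far the start button is pressed (m): 0 up, 0.005 fully down, about 5 N; springs back. More than 0.0035 counts as pressed.
- marker: Bystander: blue marker pen, 130 mm long, 16 mm thick, lying on the bench. Origin at the middle of its underside.
- petri: Bystander: closed pale petri dish, 90 mm across, 16 mm high. Origin at the centre of its underside.
- jar: Bystander: small amber jar, 48 mm across, 60 mm high. Origin at the centre of its underside.
- spatula: Bystander: flat steel lab spatula, 158 mm long, 12 mm wide, 5 mm high, lying on the bench before the pumps. Origin at the middle of its underside.
There are look-alikes about, which are no part of the job. What is shaped like the cup_white but purple is not meant.

How it is judged:
By the outcome, as a careful person would: the job done as asked, in the order asked, and still so for the second after the job is handed in, with the robot touching nothing.
Of cup_white, cup_yellow, cup_blue, cup_black only 2 to 4 are there at a start; the rules pass over those that are not, and their reading is None.
At some moment in a run one of cup_white, cup_yellow, cup_blue, cup_black may be knocked a few centimetres aside while the robot is not near it.
Once in a run the grip may slacken for a moment while it holds something.
It also fails if it takes over 210 s, if anything falls off the work surface, if the arm or the gripper's body presses on something with over 40 N, if the wrist force passes 120 N, or if a joint passes its speed limit or range.

## Working session

There is one attempt and no reset: what is moved stays moved. The work goes in short steps, Python scripts to look and compute and a tool call to move; the robot and the scene stay as the last step left them, time stands still between calls to the robot, and variables do not carry over. Pictures are saved under pics/ and viewed, about 12 in all and at most 16, crops included, and the job is handed in when it is done.

Besides the shell and the picture viewer there is one more tool, called after "Request:" by a JSON object that holds its "api" and its "payload". arm_command: Moves the arm, as the interface text tells. Its arguments: {"type":"object","properties":{"increments":{"type":"array","items":{"type":"array"}},"newtons":{"type":"number"}},"required":["increments"]}

```bash
mkdir -p pics; ls; python3 - <<'E'
from bench import r
import cv2
print(r.get_obs())
for n in("scene","top"):
    cv2.imwrite(f"pics/{n}0.png",r.grab_frame(n)); print(n,r.camera_model(n))
E
```

```text
pics
{'clock': 0.0, 'joints': array([ 1.04689063,  0.47781698,  0.02233513,  1.55649202, -0.01150226,
        1.10930498, -0.08304938]), 'qvel': array([-7.90868733e-05,  1.27508631e-03,  3.07529650e-04,  1.63347117e-03,
        5.61325302e-05, -1.76396588e-04,  1.89626830e-04]), 'tau': array([-3.96147707e-04, -5.96469140e+01,  1.60745535e+00, -2.81196141e+01,
        1.24289506e-02,  9.48759931e-03,  5.49960930e-06]), 'tcp_pos': array([ 0.27240385, -0.61695321,  0.24729716]), 'orientation': array([-2.63142534e+00,  1.71448191e+00,  2.60246904e-03]), 'contact_force': array([ 0.69091258, -0.48347024, -0.25504646]), 'moment': array([-0.02713012, -0.04449104, -0.00441035]), 'grip_width': 0.08542040215082504}
scene {'camera_matrix': array([[428.04933348,   0.        , 319.11278123],
       [  0.        , 428.04933348, 198.74585251],
       [  0.        ,   0.        ,   1.        ]]), 'camera_from_world': array([[ 0.73693994,  0.67569504, -0.01886104, -0.35944984],
       [ 0.41079559, -0.46984009, -0.78134325, -0.10547385],
       [-0.53681143,  0.56805501, -0.62381647,  1.59499415],
       [ 0.        ,  0.        ,  0.        ,  1.        ]])}
top {'camera_matrix': array([[370.41233   ,   0.        , 316.19590329],
       [  0.        , 370.41233   , 203.07225064],
       [  0.        ,   0.        ,   1.        ]]), 'camera_from_world': array([[ 2.46013428e-02, -9.99692916e-01,  2.97436321e-03,
         1.05197198e-02],
       [-9.87692246e-01, -2.47655115e-02, -1.54436709e-01,
         5.37987157e-01],
       [ 1.54462946e-01,  8.61594953e-04, -9.87998206e-01,
         1.10373103e+00],
       [ 0.00000000e+00,  0.00000000e+00,  0.00000000e+00,
         1.00000000e+00]])}
```

View pics/scene0.png

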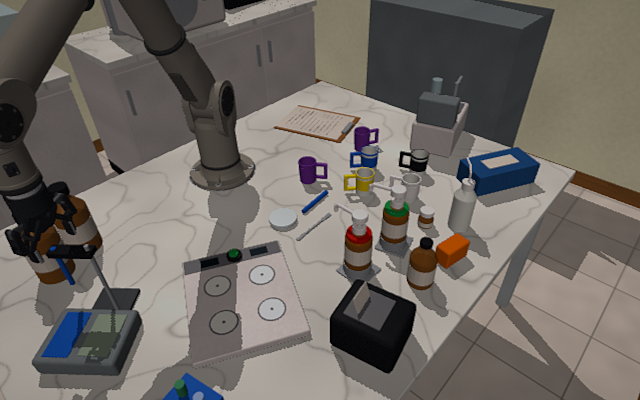

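View pics/top0.png

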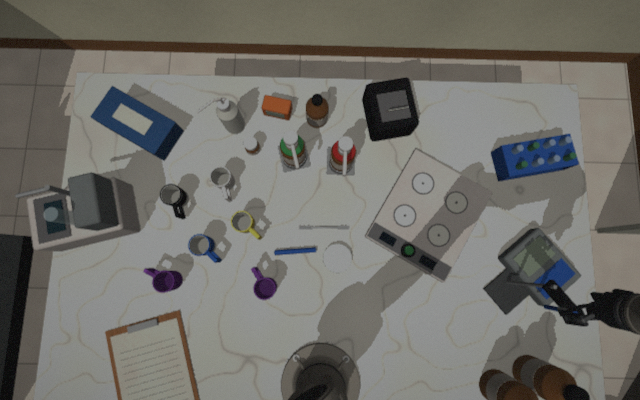

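The top picture shows four target cups: white (221,180), yellow (243,224), blue (203,245) and black (173,195). The two purple ones, (162,280) and (263,285), are look-alikes. The green-collar pump is at (293,148) and the red one at (343,153). I'll enlarge to confirm.

```bash
python3 - <<'E'
import cv2
a=cv2.imread("pics/top0.png")[120:300,140:380]
cv2.imwrite("pics/c1.png",cv2.resize(a,None,fx=3.3,fy=3.3,interpolation=cv2.INTER_CUBIC))
a=cv2.imread("pics/scene0.png")[120:280,290:450]
cv2.imwrite("pics/c2.png",cv2.resize(a,None,fx=3.7,fy=3.7,interpolation=cv2.INTER_CUBIC))
E
```

```text
(no output)
```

View pics/c1.png

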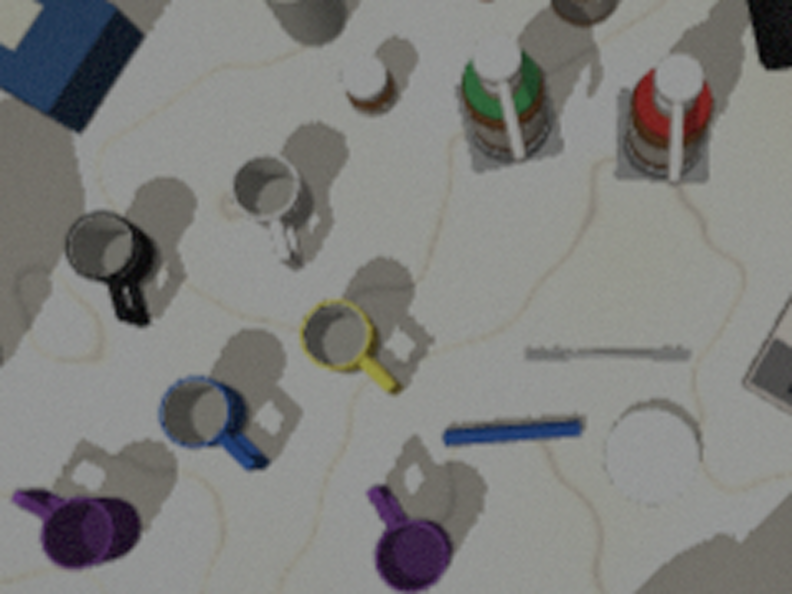

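View pics/c2.png

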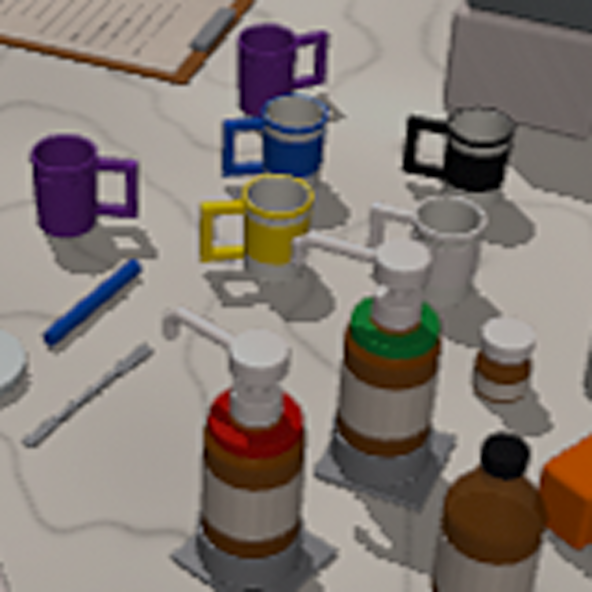

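Confirmed: white, yellow, blue and black cups are all present, and purple is excluded. The green collar is on the left pump at c1 (497,57), and the red one is at (680,77). Next I turn the pixels into positions.

```bash
cat > h.py <<'E'
from bench import r
import numpy as np, cv2
from scipy.optimize import least_squares
from scipy.spatial.transform import Rotation as R
def ray(M,u,v,z):
    K,T=M["camera_matrix"],M["camera_from_world"]
    d=T[:3,:3].T@np.linalg.solve(K,[u,v,1]); c=-T[:3,:3].T@T[:3,3]
    return c+d*(z-c[2])/d[2]
def proj(M,P):
    P=np.atleast_2d(P);K,T=M["camera_matrix"],M["camera_from_world"]
    q=(P@T[:3,:3].T+T[:3,3])@K.T
    return q[:,:2]/q[:,2:]
def tri(obs): # [(M,u,v),...]
    f=lambda p:np.concatenate([proj(M,p)[0]-[u,v] for M,u,v in obs])
    s=least_squares(f,[.6,0,.1]); return s.x,np.abs(s.fun).max()
def grab(name,fn):
    M=r.camera_model(name); im=r.grab_frame(name); cv2.imwrite("pics/"+fn,im); return M,im
E
python3 - <<'E'
from h import *
T=r.camera_model("top");S=r.camera_model("scene")
t=lambda x,y,z:ray(T,140+x/3.3,120+y/3.3,z)
for n,c,h in [("white",(266,187),(293,262)),("yellow",(338,335),(393,386)),("blue",(202,411),(258,463)),("black",(103,245),(139,318))]:
    a=t(*c,.08);b=t(*h,.074);d=a-b
    print(n,a.round(3),np.hypot(*d[:2]).round(3),np.arctan2(d[1],d[0]).round(3))
for n,c,z in [("capG",(497,57),.206),("capR",(680,77),.206),("spG",(517,153),.197),("spR",(676,178),.197),("spat l",(527,353),.005),("spat r",(690,353),.005),("pen",(513,432),.016),("jar",(368,75),.06)]: print(n,t(*c,z).round(3))
for n,c in [("s0",(423,183)),("s1",(456,202)),("s2",(404.5,215.5)),("s3",(438.5,235)),("start",(408.5,251))]:
    print(n,ray(T,*c,.043 if n=="start" else .022).round(3))
s=lambda x,y,z:ray(S,290+x/3.7,120+y/3.7,z).round(3)
print("scene capG",s(404,258,.206),"capR",s(261,350,.206),"rims",s(450,217,.08),s(277,197,.08),s(295,114,.08),s(481,126,.08))
E
```

```text
white [0.605 0.314 0.08 ] 0.073 0.385
yellow [0.471 0.241 0.08 ] 0.067 0.855
blue [0.4   0.358 0.08 ] 0.068 0.856
black [0.547 0.459 0.08 ] 0.074 0.503
capG [0.691 0.098 0.206]
capR [ 0.678 -0.053  0.206]
spG [0.613 0.079 0.197]
spR [ 0.595 -0.052  0.197]
spat l [0.466 0.074 0.005]
spat r [ 0.469 -0.082  0.005]
pen [0.39  0.084 0.016]
jar [0.72 0.23 0.06]
s0 [ 0.614 -0.314  0.022]
s1 [ 0.555 -0.416  0.022]
s2 [ 0.508 -0.254  0.022]
s3 [ 0.45  -0.359  0.022]
start [ 0.397 -0.259  0.043]
scene capG [0.698 0.094 0.206] capR [ 0.683 -0.054  0.206] rims [0.61  0.316 0.08 ] [0.477 0.24  0.08 ] [0.404 0.362 0.08 ] [0.551 0.46  0.08 ]
```

All four cups are located to a few mm. I'll move over the plate, then over the pump, and refine with the wrist camera.

Request:
{"api": "arm_command", "payload": {"increments": [[[0, 0, 0.05], [0, 0, 0], 100], [[0, 0, 0.1], [0, 0, -0.1], 100], [[0, 0, 0.15], [0, 0, -0.2], 100], [[0.2, 0.32, 0.15], [0, 0, -0.93], 100], [[0.2, 0.32, 0.15], [0, 0, -0.93], 100], [[0.2, 0.32, 0.15], [0, 0, -0.93], 100], [[0.2, 0.32, 0.15], [0, 0, -0.93], 100], [[0.2, 0.32, 0.15], [0, 0, -0.93], 100], [[0.2, 0.32, 0.15], [0, 0, -0.93], 100], [[0.2, 0.32, 0.15], [0, 0, -0.93], 100]]}}

```text
clock: 1.1
tcp_pos: [0.4535, -0.3272, 0.3981]
orientation: [1.582, -2.714, -0.0]
contact_force: [1.4, -0.3, -0.4]
grip_width: 0.0854
```

Request:
{"api": "arm_command", "payload": {"increments": [[[0, 0.0, 0], [0, 0, 0], 100], [[0, 0.0, 0], [0, 0, 0], 100], [[0, 0.0, 0], [0, 0, 0], 100]]}}

```text
clock: 1.4
tcp_pos: [0.4521, -0.3302, 0.3981]
orientation: [1.581, -2.714, -0.0]
contact_force: [-0.3, -0.3, 0.2]
grip_width: 0.0854
```

```bash
python3 - <<'E'
from h import *
o=r.get_obs();print(o["clock"],o["tcp_pos"],o["orientation"],o["joints"].round(2))
M,im=grab("wrist","w1.png");print(M["camera_from_world"])
for P in [(.614,-.314,.022),(.555,-.416,.022),(.508,-.254,.022),(.45,-.359,.022),(.397,-.259,.043)]:print(proj(M,P).round(1))
E
```

```text
1.4 [ 0.45212888 -0.33024994  0.39807338] [ 1.58069866e+00 -2.71389706e+00 -1.49097234e-04] [ 0.51  0.18  0.01  1.63 -0.    1.33 -1.57]
[[-0.49327189 -0.86987398  0.00144759 -0.06455731]
 [-0.82852587  0.47033065  0.30386503  0.44469501]
 [-0.26500513  0.14868872 -0.95271399  0.69073429]
 [ 0.          0.          0.          1.        ]]
[[258.   61.1]]
[[337.2  61.8]]
[[262.8 143.5]]
[[337.4 142.7]]
[[300.  203.2]]
```

View pics/w1.png

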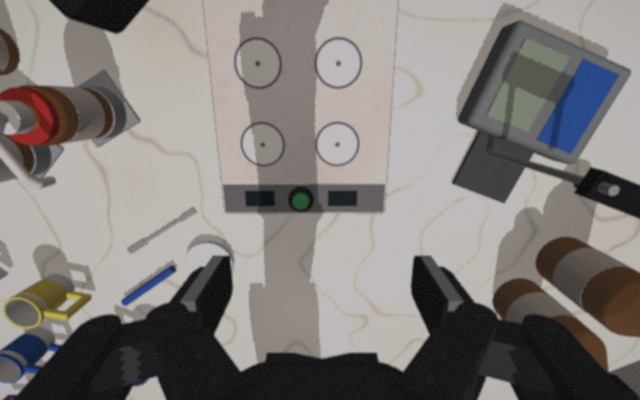

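The plate dots sit within 1–2 px of the predictions: (258,63), (338,63), (262,144), (337,144), with the button at (301,200). Next I go to the cups and pump.

Request:
{"api": "arm_command", "payload": {"increments": [[[0.03, 0.05, 0.02], [0, 0, 0.1], 100], [[0.03, 0.1, 0.02], [0, 0, 0.2], 100], [[0.03, 0.15, 0.02], [0, 0, 0.3], 100], [[0.03, 0.2, 0.02], [0, 0, 0.4], 100], [[0.03, 0.25, 0.02], [0, 0, 0.5], 100], [[0.03, 0.3, 0.02], [0, 0, 0.6], 100], [[0.03, 0.35, 0.02], [0, 0, 0.7], 100], [[0.02, 0.4, 0.02], [0, 0, 0.8], 100], [[0.01, 0.45, 0.02], [0, 0, 0.9], 100], [[0, 0.5, 0.02], [0, 0, 0.9], 100]]}}

```text
clock: 2.45
tcp_pos: [0.4554, 0.1587, 0.4184]
orientation: [-2.605, 1.755, -0.001]
contact_force: [1.3, 0.5, 0.2]
grip_width: 0.0851
```

Request:
{"api": "arm_command", "payload": {"increments": [[[-0.01, 0.04, 0.02], [0, 0, 0], 100], [[-0.01, 0.04, 0.02], [0, 0, 0], 100], [[-0.01, 0.04, 0.02], [0, 0, 0], 100], [[-0.01, 0.04, 0.02], [0, 0, 0], 100]]}}

```text
clock: 2.85
tcp_pos: [0.4463, 0.1963, 0.4378]
orientation: [2.602, -1.759, 0.0]
contact_force: [0.6, -0.1, -0.1]
grip_width: 0.0856
```

```bash
python3 - <<'E'
from h import *
o=r.get_obs();print(o["clock"],o["tcp_pos"],o["orientation"],o["joints"].round(2))
M,im=grab("wrist","w2.png");np.savez("w2.npz",T=M["camera_from_world"],K=M["camera_matrix"])
for P in [(.608,.315,.08),(.474,.24,.08),(.402,.36,.08),(.55,.46,.08),(.695,.096,.206),(.615,.079,.197)]:print(proj(M,P).round(1))
E
```

```text
2.85 [0.44628609 0.19634521 0.43784412] [ 2.60196795e+00 -1.75867644e+00  1.16893335e-04] [-0.06  0.07 -0.51  1.68  0.03  1.4  -1.76]
[[285.2  10.8]]
[[301.6 124.7]]
[[212.3 139.3]]
[[171.3  10.5]]
[[510.3 -23.2]]
[[478.9  66.3]]
```

View pics/w2.png

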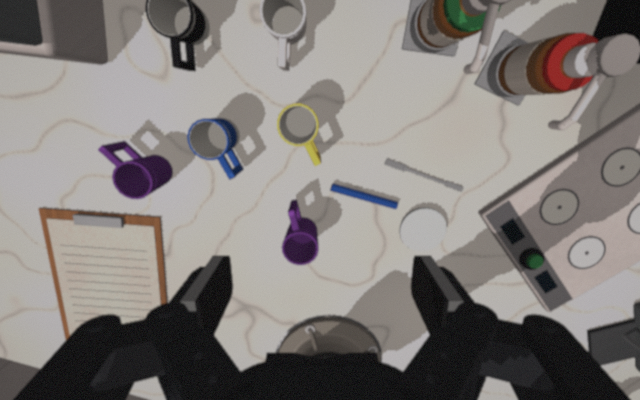

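The white (283,14), yellow (298,122), blue (213,139) and black (171,12) cups show, plus the green pump's spout tip (471,68). I'll make a combined fit and check it with an overlay montage.

```bash
cat > fit.py <<'E'
from h import *
ang=np.linspace(0,2*np.pi,60)
circ=lambda c,rad,z:np.c_[c[0]+rad*np.cos(ang),c[1]+rad*np.sin(ang),0*ang+z]
def cupmodel(x,y,p,z0=0):
    d=np.array([np.cos(p),np.sin(p)]);n=np.array([-d[1],d[0]])
    bar=[(*(np.array([x,y])-a*d+b*n),z0+.074) for a,b in((58,-6),(70,-6),(70,6),(58,6),(58,-6))] if 0 else [(*(np.array([x,y])-a/1e3*d+b/1e3*n),z0+.074) for a,b in((31,-6),(70,-6),(70,6),(31,6))]
    return [circ((x,y),.031,z0+.08),circ((x,y),.031,z0),np.array(bar)]
def pumpmodel(x,y,p):
    d=np.array([np.cos(p),np.sin(p)]);c=np.array([x,y]);t=c-.08*d
    return [circ(c,.021,.206),circ(c,.034,.144),circ(t,.0055,.168),np.array([(*c,.196),(*t,.196),(*t,.168)])]
def draw(im,M,model,box,k,col=(0,0,255)):
    x0,y0,x1,y1=box; a=cv2.resize(im[y0:y1,x0:x1],None,fx=k,fy=k,interpolation=cv2.INTER_CUBIC)
    for L in model:
        q=((proj(M,L)-[x0,y0]+.5)*k-.5)
        cv2.polylines(a,[np.round(q*8).astype(np.int32)],False,col,1,cv2.LINE_AA,3)
    return a
E
python3 - <<'E'
from fit import *
T=r.camera_model("top");S=r.camera_model("scene");z=np.load("w2.npz");W={"camera_matrix":z["K"],"camera_from_world":z["T"]}
it,isc,iw=[cv2.imread("pics/"+n) for n in("top0.png","scene0.png","w2.png")]
t=lambda x,y:(140+x/3.3,120+y/3.3);s=lambda x,y:(290+x/3.7,120+y/3.7)
# pump fit: cap top, spout in views
def pf(p):
    d=np.array([np.cos(p[2]),np.sin(p[2])]);c=p[:2];tt=c-.08*d
    return np.concatenate([proj(T,(*c,.206))[0]-t(497,57),proj(S,(*c,.206))[0]-s(404,258),proj(T,(*tt,.196))[0]-t(517,150),proj(S,(*tt,.168))[0]-s(301,258),proj(W,(*tt,.168))[0]-(470,69)])
sol=least_squares(pf,[.69,.097,.24],loss="soft_l1");pg=sol.x;print("pump",pg.round(4),sol.fun.round(1),(pg[:2]-.08*np.array([np.cos(pg[2]),np.sin(pg[2])])).round(4))
cups={"white":[(266,187),(293,262),(450,217),(283,14),(282,66)],"yellow":[(338,335),(393,386),(277,197),(298,123),(317,162)],"blue":[(202,411),(258,463),(295,114),(212.5,138.5),(236,174)],"black":[(103,245),(139,318),(481,126),(171,12),(183,66)]}
res={}
for n,(a,b,c,d,e) in cups.items():
    def cf(p):
        h=p[:2]-.07*np.array([np.cos(p[2]),np.sin(p[2])])
        return np.concatenate([proj(T,(*p[:2],.08))[0]-t(*a),proj(T,(*h,.074))[0]-t(*b),proj(S,(*p[:2],.08))[0]-s(*c),proj(W,(*p[:2],.08))[0]-d,proj(W,(*h,.074))[0]-e])
    q=least_squares(cf,[.5,.3,.5],loss="soft_l1");res[n]=q.x;print(n,q.x.round(3),q.fun.round(1))
cm=[L for v in res.values() for L in cupmodel(*v)]
A=np.vstack([draw(it,T,cm+pumpmodel(*pg),(150,125,310,275),3.7)[:555]])
B=draw(iw,W,cm+pumpmodel(*pg),(140,0,340,185),3)
C=draw(isc,S,cm+pumpmodel(*pg),(340,135,440,265),3)
cv2.imwrite("pics/m1.png",np.hstack([cv2.resize(x,None,fx=.999,fy=.999) if 0 else cv2.copyMakeBorder(x,0,600-x.shape[0],0,0,0) for x in(A[:,:],)]))
h=390
cv2.imwrite("pics/m2.png",np.hstack([cv2.copyMakeBorder(C,0,600-C.shape[0],0,0,0),cv2.copyMakeBorder(cv2.resize(B,None,fx=.83,fy=.83),0,600-int(round(B.shape[0]*.83)),0,0,0)]))
E
```

```text
pump [0.6935 0.0975 0.263 ] [ 0.1 -0.8 -0.6 -1.2  1.  -0.3 -1.2  2.  -0.8 -0.4] [0.6162 0.0767]
white [0.605 0.317 0.313] [-0.7  0.  -2.7 -0.5 -1.2 -0.7  0.4 -1.4  0.3  2. ]
yellow [0.474 0.246 0.823] [-1.5 -1.2 -1.4 -0.   0.5 -1.   0.2  0.   1.   1.4]
blue [0.404 0.361 0.836] [-0.8 -1.3 -0.6 -0.4 -0.3  0.  -0.2 -0.3  0.6  3. ]
black [0.549 0.46  0.451] [-0.4 -0.4 -2.1 -1.1 -0.6 -0.2  0.1 -0.4  0.3  1.1]
```

View pics/m1.png

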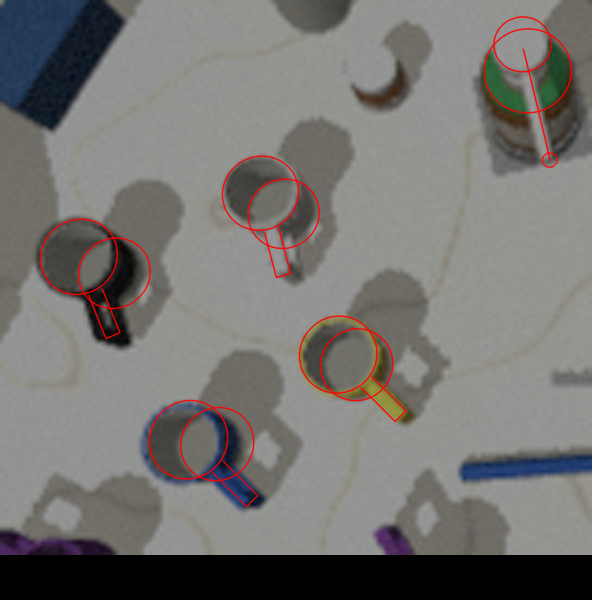

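View pics/m2.png

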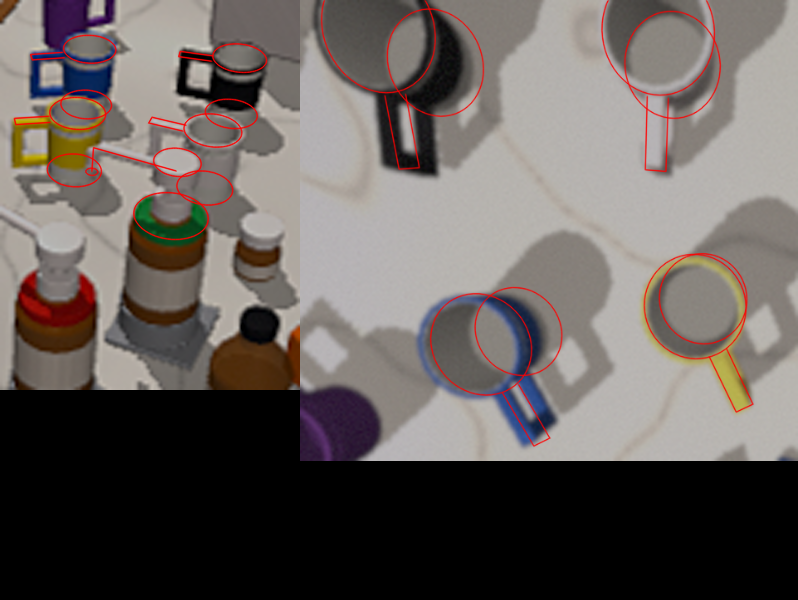

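The model fits to within 2–3 mm in all views. Picking the white cup.

Request:
{"api": "arm_command", "payload": {"increments": [[[0.05, 0.05, -0.02], [0, 0, -0.05], 60], [[0.098, 0.099, -0.05], [0, 0, -0.05], 60], [[0.098, 0.099, -0.1], [0, 0, -0.05], 60], [[0.098, 0.099, -0.15], [0, 0, -0.05], 60], [[0.098, 0.099, -0.2], [0, 0, -0.05], 60], [[0.098, 0.099, -0.25], [0, 0, -0.05], 60], [[0.098, 0.099, -0.29], [0, 0, -0.05], 60], [[0.098, 0.099, -0.29], [0, 0, -0.05], 60], [[0.098, 0.099, -0.29], [0, 0, -0.05], 60], [[0.098, 0.099, -0.29], [0, 0, -0.05], 60]]}}

```text
clock: 3.9
tcp_pos: [0.5444, 0.2965, 0.1487]
orientation: [2.56, -1.821, 0.001]
contact_force: [1.0, -0.4, -0.3]
grip_width: 0.0513
```

```bash
python3 - <<'E'
from fit import *
o=r.get_obs();print(o["tcp_pos"],o["orientation"],o["joints"].round(2))
M,im=grab("wrist","w3.png")
a=draw(im,M,cupmodel(.605,.316,.33)+[circ((.5445,.295),.003,.074)],(0,0,640,400),1.2)
cv2.imwrite("pics/w3o.png",a)
E
```

```text
[0.54437124 0.29651804 0.14865937] [ 2.55951285e+00 -1.82144557e+00  5.33405979e-04] [-0.24  0.54 -0.49  1.75  0.31  0.92 -2.09]
```

View pics/w3o.png

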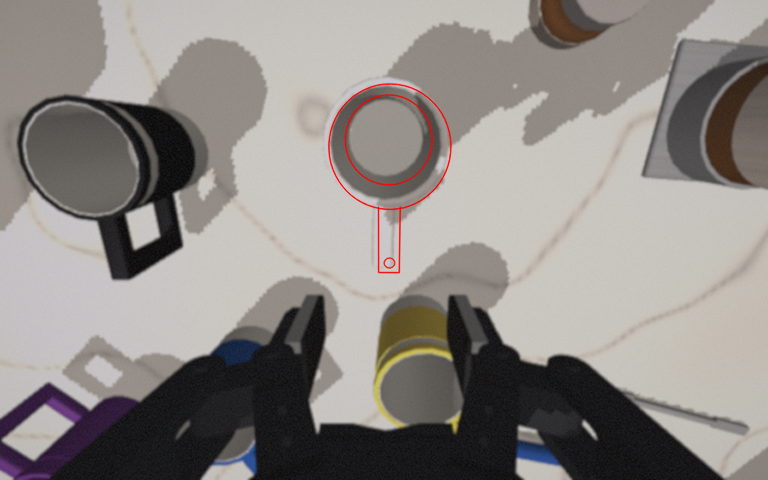

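The rim sits at (388,143) against the model's (390,146), and the handle is about 3 mm left. I descend and close.

Request:
{"api": "arm_command", "payload": {"increments": [[[0.001, 0.001, -0.05], [0, 0, -0.03], 60], [[0.001, 0.001, -0.097], [0, 0, -0.03], 60], [[0.001, 0.001, -0.097], [0, 0, -0.03], 60], [[0.001, 0.001, -0.097], [0, 0, -0.03], 0], [[0.001, 0.001, -0.097], [0, 0, -0.03], 0], [[0.001, 0.001, -0.097], [0, 0, -0.03], 0], [[0.001, 0.001, -0.097], [0, 0, -0.03], 0], [[0.001, 0.001, -0.097], [0, 0, -0.03], 0], [[0.001, 0.001, -0.097], [0, 0, -0.03], 0], [[0.001, 0.001, -0.097], [0, 0, -0.03], 0]], "newtons": 60}}

```text
clock: 4.95
tcp_pos: [0.5463, 0.2997, 0.0546]
orientation: [-2.53, 1.855, -0.004]
contact_force: [-1.7, -1.6, 7.4]
grip_width: 0.0112
```

Request:
{"api": "arm_command", "payload": {"increments": [[[0, 0, 0.0], [0, 0, 0], 0], [[0, 0, 0.02], [0, 0, 0], 0], [[0, 0, 0.05], [0, 0, 0], 0], [[0, 0, 0.05], [0, 0, 0], 0]]}}

```text
clock: 5.35
tcp_pos: [0.5471, 0.3006, 0.1068]
orientation: [-2.527, 1.853, -0.005]
contact_force: [1.0, 0.8, -0.4]
grip_width: 0.0112
```

```bash
python3 - <<'E'
from fit import *
o=r.get_obs();print(o["tcp_pos"],o["orientation"],o["contact_force"],o["grip_width"])
E
```

```text
[0.54713577 0.30059964 0.10682396] [-2.52702362  1.85262857 -0.00532676] [ 1.01598423  0.7599466  -0.42090806] 0.011229336448521768
```

Held at 11 mm. I carry it sideways under the green spout at low height, then look before lowering.

Request:
{"api": "arm_command", "payload": {"increments": [[[0.001, -0.04, 0], [0, 0, -0.04], 0], [[0.002, -0.08, 0], [0, 0, -0.04], 0], [[0.004, -0.12, 0], [0, 0, -0.04], 0], [[0.005, -0.16, 0], [0, 0, -0.04], 0], [[0.006, -0.2, 0], [0, 0, -0.04], 0], [[0.007, -0.24, -0.02], [0, 0, -0.04], 0], [[0.007, -0.24, -0.03], [0, 0, -0.04], 0], [[0.007, -0.24, -0.03], [0, 0, -0.04], 0], [[0.007, -0.24, -0.03], [0, 0, -0.04], 0]]}}

```text
clock: 6.25
tcp_pos: [0.5517, 0.06, 0.0719]
orientation: [-2.496, 1.905, 0.0]
contact_force: [-0.2, -0.4, -0.1]
grip_width: 0.011
```

```bash
python3 - <<'E'
from fit import *
o=r.get_obs();p=o["tcp_pos"];v=o["orientation"];x=R.from_rotvec(v).apply([1,0,0]);psi=np.arctan2(x[1],x[0])+np.pi/2
print(p,psi,o["grip_width"],o["joints"].round(2),o["contact_force"])
M,im=grab("wrist","w4.png");Ms,ims=grab("scene","s4.png")
c=p[:2]+.064*np.array([np.cos(psi),np.sin(psi)]);print(c)
m=cupmodel(*c,psi,p[2]-.0546)+pumpmodel(.6935,.0975,.263)
a=draw(im,M,m,(190,0,490,240),1.6);b=draw(ims,Ms,m,(330,150,420,260),3)
H=max(a.shape[0],b.shape[0]);f=lambda q:cv2.copyMakeBorder(q,0,H-q.shape[0],0,0,0)
cv2.imwrite("pics/m4.png",np.hstack([f(a),f(b)]))
E
```

```text
[0.55168821 0.06002654 0.07193046] 0.2672130016807728 0.010985197636377586 [ 0.11  0.55 -0.43  1.96  0.34  0.7  -1.82] [-0.19892602 -0.37720842 -0.07352406]
[0.61341688 0.07692538]
```

View pics/m4.png

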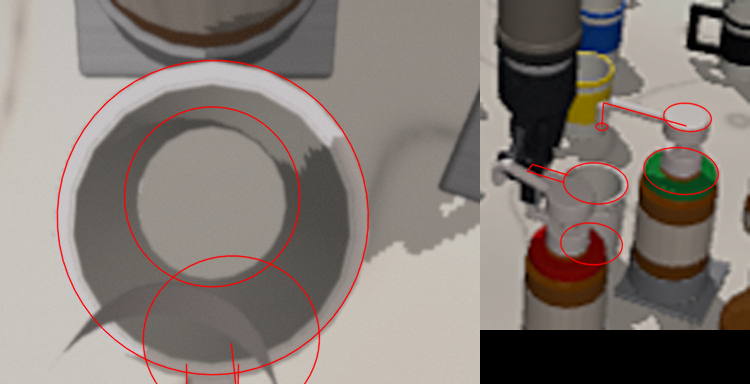

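The cup rim matches the expected grip pose (overlay within about 1 mm) and no contact shows. I lower with a 2 mm nudge, release, and back off.

Request:
{"api": "arm_command", "payload": {"increments": [[[0.002, 0, -0.01], [0, 0, 0], 0], [[0.002, 0, -0.016], [0, 0, 0], 0], [[0.002, 0, -0.017], [0, 0, 0], 0], [[0.002, 0, -0.017], [0, 0, 0], 0], [[0.002, 0, -0.017], [0, 0, 0], 35], [[0.002, 0, -0.017], [0, 0, 0], 35], [[0.002, 0, -0.017], [0, 0, 0], 35], [[0.002, 0, -0.017], [0, 0, 0], 35]]}}

```text
clock: 7.15
tcp_pos: [0.5534, 0.0585, 0.0541]
orientation: [2.496, -1.907, -0.0]
contact_force: [0.0, -0.0, -0.8]
grip_width: 0.03
```

Request:
{"api": "arm_command", "payload": {"increments": [[[0, 0, 0.03], [0, 0, 0], 35], [[0, 0, 0.06], [0, 0, 0], 35], [[-0.03, -0.007, 0.09], [0, 0, 0], 0], [[-0.06, -0.014, 0.13], [0, 0, 0], 0], [[-0.06, -0.014, 0.18], [0, 0, 0], 0], [[-0.06, -0.014, 0.22], [0, 0, 0], 0], [[-0.06, -0.014, 0.22], [0, 0, 0], 0], [[-0.06, -0.014, 0.22], [0, 0, 0], 0]]}}

```text
clock: 7.95
tcp_pos: [0.4938, 0.0445, 0.2751]
orientation: [-2.495, 1.907, -0.003]
contact_force: [-0.5, 0.7, -0.1]
grip_width: -0.0001
```

```bash
python3 - <<'E'
from fit import *
o=r.get_obs();p=o["tcp_pos"];print(o["clock"],p,o["orientation"],o["grip_width"],o["joints"].round(2),o["contact_force"])
M,im=grab("wrist","w5.png");Mt,it=grab("top","t5.png")
c=(.6162,.0767)
m=cupmodel(*c,.267,0)+pumpmodel(.6935,.0975,.263)
a=draw(im,M,m,(150,0,490,400),1.4);b=draw(it,Mt,m,(250,120,330,230),3)
H=max(a.shape[0],b.shape[0]);f=lambda q:cv2.copyMakeBorder(q,0,H-q.shape[0],0,0,0)
cv2.imwrite("pics/m5.png",np.hstack([f(a),f(b)]))
E
```

```text
7.95 [0.49383606 0.04445914 0.27511542] [-2.49492071  1.907239   -0.00322956] -8.042929424894106e-05 [ 0.26  0.2  -0.54  1.91  0.12  1.06 -1.63] [-0.54375994  0.65810414 -0.06110227]
```

View pics/m5.png

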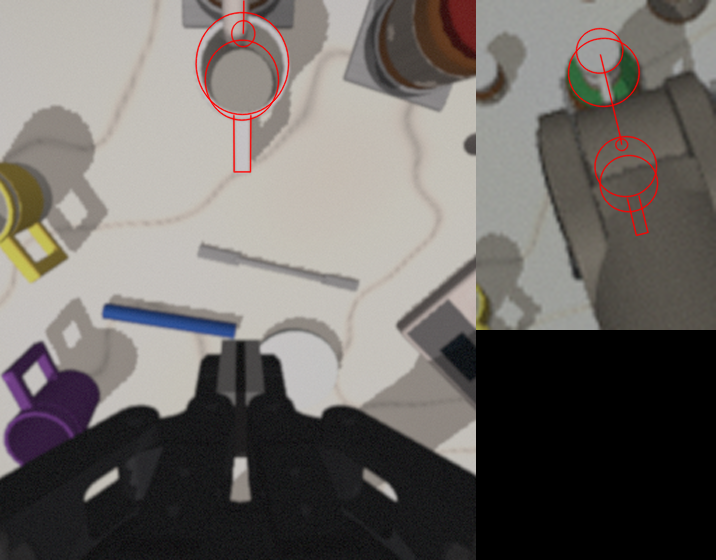

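The overlay and image agree: the cup stands under the spout, tip at about (240,30). Pressing the green pump.

Request:
{"api": "arm_command", "payload": {"increments": [[[0.05, 0.013, 0.0], [0, 0, 0], 0], [[0.1, 0.026, 0.0], [0, 0, 0], 0], [[0.15, 0.04, 0], [0, 0, 0], 0], [[0.2, 0.053, 0], [0, 0, 0], 0], [[0.2, 0.053, -0.02], [0, 0, 0], 0], [[0.2, 0.053, -0.045], [0, 0, 0], 0], [[0.2, 0.053, -0.045], [0, 0, 0], 0], [[0.2, 0.053, -0.045], [0, 0, 0], 0]]}}

```text
clock: 8.85
tcp_pos: [0.6923, 0.0974, 0.2279]
orientation: [2.495, -1.905, -0.004]
contact_force: [-0.8, -0.2, 0.3]
grip_width: -0.0001
```

Request:
{"api": "arm_command", "payload": {"increments": [[[0, 0, -0.01], [0, 0, 0], 0], [[0, 0, -0.017], [0, 0, 0], 0], [[0, 0, -0.02], [0, 0, 0], 0], [[0, 0, -0.02], [0, 0, 0], 0], [[0, 0, -0.02], [0, 0, 0], 0]]}}

```text
clock: 9.35
tcp_pos: [0.6941, 0.0977, 0.2119]
orientation: [-2.494, 1.906, -0.004]
contact_force: [-1.4, -1.1, 10.2]
grip_width: 0.0001
```

Request:
{"api": "arm_command", "payload": {"increments": [[[0, 0, -0.003], [0, 0, 0], 0], [[0, 0, -0.005], [0, 0, 0], 0], [[0, 0, -0.005], [0, 0, 0], 0], [[0, 0, -0.005], [0, 0, 0], 0], [[0, 0, -0.005], [0, 0, 0], 0]]}}

```text
clock: 9.85
tcp_pos: [0.6943, 0.0978, 0.2091]
orientation: [-2.493, 1.906, -0.006]
contact_force: [-6.7, -1.8, 20.5]
grip_width: -0.0001
```

Request:
{"api": "arm_command", "payload": {"increments": [[[0, 0, 0.03], [0, 0, 0], 0], [[0, 0, 0.07], [0, 0, 0], 0], [[-0.05, -0.013, 0.07], [0, 0, 0], 35], [[-0.1, -0.026, 0.07], [0, 0, 0], 35], [[-0.15, -0.04, 0.07], [0, 0, 0], 35], [[-0.2, -0.053, 0.07], [0, 0, 0], 35], [[-0.2, -0.053, 0.07], [0, 0, 0], 35], [[-0.2, -0.053, 0.07], [0, 0, 0], 35]]}}

```text
clock: 10.65
tcp_pos: [0.4923, 0.0436, 0.2749]
orientation: [2.495, -1.908, 0.003]
contact_force: [0.7, -0.6, -0.0]
grip_width: 0.0299
```

```bash
cat >> fit.py <<'E'
def refine(im,M,x,y,p,z0=0,span=.02,handle=True):
    """cup pose by maximum image gradient across the rim and handle outlines"""
    g=cv2.GaussianBlur(im.astype(np.float32),(0,0),1.0)
    gx,gy=[np.linalg.norm(cv2.Sobel(g,cv2.CV_32F,*k),axis=2) for k in((1,0),(0,1))];G=np.hypot(gx,gy)
    G=np.minimum(G,np.percentile(G,97))
    def sc(x,y,p):
        m=cupmodel(x,y,p,z0);P=[m[0]]
        P.append(circ((x,y),.028,z0+.08))
        if handle:
            b=m[2];P.append(np.vstack([np.linspace(b[i],b[i+1],12)for i in range(3)]))
        s=0
        for L,w in zip(P,(1,.5,1)):
            q=proj(M,L).astype(np.float32)
            s+=w*cv2.remap(G,q[:,:1].copy(),q[:,1:].copy(),cv2.INTER_LINEAR,borderValue=0).mean()
        return s
    best=(-1,)
    for st,sp,da in((.004,span,.3),(.001,.004,.1),(.0005,.001,.04)):
        x0,y0,p0=(x,y,p) if best[0]<0 else best[1:]
        for a in np.arange(-sp,sp+1e-9,st):
            for b in np.arange(-sp,sp+1e-9,st):
                for d in np.linspace(-da,da,7) if handle else [0]:
                    v=sc(x0+a,y0+b,p0+d)
                    if v>best[0]:best=(v,x0+a,y0+b,p0+d)
    return np.round(best,4)
def state():
    o=r.get_obs();x=R.from_rotvec(o["orientation"]).apply([1,0,0]);psi=np.arctan2(x[1],x[0])+np.pi/2
    print("t",o["clock"],"tcp",o["tcp_pos"].round(4),"psi",round(psi,3),"w",round(o["grip_width"],4),"F",o["contact_force"].round(1),"q",o["joints"].round(2));return o["tcp_pos"],psi
E
python3 - <<'E'
from fit import *
state()
z=np.load("w2.npz");W={"camera_matrix":z["K"],"camera_from_world":z["T"]};T=r.camera_model("top")
iw,it=cv2.imread("pics/w2.png"),cv2.imread("pics/top0.png")
M,im=grab("wrist","w6.png");Mt,im2=grab("top","t6.png")
print("white now",refine(im,M,.616,.077,.267))
for n,q in {"white":(.605,.316,.31),"yellow":(.474,.244,.83),"blue":(.403,.36,.83),"black":(.549,.46,.45)}.items():
    print(n,refine(iw,W,*q),refine(it,T,*q), refine(im2,Mt,*q) if n!="white" else "")
E
```

```text
t 10.65 tcp [0.4923 0.0436 0.2749] psi 0.265 w 0.0299 F [ 0.7 -0.6 -0. ] q [ 0.28  0.2  -0.56  1.92  0.12  1.06 -1.63]
white now [3.351794e+02 6.145000e-01 7.550000e-02 2.337000e-01]
white [3.2495e+02 6.0300e-01 3.1550e-01 3.6330e-01] [4.108682e+02 6.075000e-01 3.145000e-01 3.967000e-01] 
yellow [4.262181e+02 4.730000e-01 2.460000e-01 8.167000e-01] [4.678031e+02 4.675000e-01 2.425000e-01 8.900000e-01] [4.980296e+02 4.675000e-01 2.425000e-01 8.900000e-01]
blue [5.585198e+02 3.990000e-01 3.675000e-01 8.767000e-01] [5.227576e+02 4.000000e-01 3.660000e-01 8.167000e-01] [5.596994e+02 4.000000e-01 3.660000e-01 8.167000e-01]
black [4.886194e+02 5.460000e-01 4.645000e-01 4.300000e-01] [4.969805e+02 5.485000e-01 4.640000e-01 3.500000e-01] [5.320886e+02 5.485000e-01 4.640000e-01 3.500000e-01]
```

White is dosed: bottomed at 20 N with a 14 mm stroke. Re-gripping it and checking.

Request:
{"api": "arm_command", "payload": {"increments": [[[0, 0, -0.05], [0, 0, 0], 35], [[0, 0, -0.09], [0, 0, 0], 35], [[0.03, 0.008, -0.13], [0, 0, 0], 35], [[0.061, 0.015, -0.15], [0, 0, 0], 35], [[0.061, 0.015, -0.19], [0, 0, 0], 35], [[0.061, 0.015, -0.221], [0, 0, 0], 35], [[0.061, 0.015, -0.221], [0, 0, 0], 35], [[0.061, 0.015, -0.221], [0, 0, 0], 0], [[0.061, 0.015, -0.221], [0, 0, 0], 0], [[0.061, 0.015, -0.221], [0, 0, 0], 0]]}}

```text
clock: 11.75
tcp_pos: [0.5558, 0.0598, 0.055]
orientation: [-2.494, 1.907, -0.003]
contact_force: [0.1, -1.0, -1.3]
grip_width: 0.0111
```

Request:
{"api": "arm_command", "payload": {"increments": [[[0, 0, 0], [0, 0, 0], 0], [[0, 0, 0], [0, 0, 0], 0], [[0, 0, 0.03], [0, 0, 0], 0], [[-0.04, -0.011, 0.04], [0, 0, 0], 0], [[-0.08, -0.021, 0.05], [0, 0, 0], 0], [[-0.08, -0.021, 0.05], [0, 0, 0], 0], [[-0.08, -0.021, 0.05], [0, 0, 0], 0]]}}

```text
clock: 12.45
tcp_pos: [0.4742, 0.038, 0.104]
orientation: [-2.496, 1.908, -0.002]
contact_force: [0.7, 0.4, -0.4]
grip_width: 0.011
```

```bash
python3 - <<'E'
from fit import *
p,s=state();M,im=grab("wrist","w7.png");d=np.array([np.cos(s),np.sin(s)]);q=p[:2]+.064*d
v=refine(im,M,*q,s,p[2]-.0541,span=.012);print(v,(v[1:3]-p[:2])@np.c_[d,[-d[1],d[0]]],M["camera_from_world"][2])
z=np.load("w2.npz")
E
```

```text
t 12.45 tcp [0.4742 0.038  0.104 ] psi 0.265 w 0.011 F [ 0.7  0.4 -0.4] q [ 0.21  0.4  -0.5   2.12  0.31  0.69 -1.8 ]
[3.361744e+02 5.335000e-01 5.380000e-02 2.521000e-01] [ 0.06134382 -0.00034757] [-0.29170416 -0.08042092 -0.9531218   0.3832388 ]
```

```bash
python3 - <<'E'
from fit import *
T=r.camera_model("top")
W=dict(camera_matrix=r.camera_model("wrist")["camera_matrix"],camera_from_world=np.array([[-0.49327189,-0.86987398,0.00144759,-0.06455731],[-0.82852587,0.47033065,0.30386503,0.44469501],[-0.26500513,0.14868872,-0.95271399,0.69073429],[0,0,0,1]]))
g=lambda im,u,v:0
wi=cv2.cvtColor(cv2.imread("pics/w1.png"),6).astype(float);ti=cv2.cvtColor(cv2.imread("pics/top0.png"),6).astype(float)
def dot(im,u,v,n=4):
    u,v=int(round(u)),int(round(v));a=im[v-n:v+n+1,u-n:u+n+1];w=np.clip(np.median(a)-a-12,0,None);yy,xx=np.mgrid[-n:n+1,-n:n+1]
    return u+(w*xx).sum()/w.sum(),v+(w*yy).sum()/w.sum()
wp=[dot(wi,*q) for q in((257.5,63),(338,63),(262.5,144.5),(337.5,144.5))];tp=[dot(ti,*q,3) for q in((423,183),(456,202),(404.5,215.5),(438.5,235))]
print(np.round(wp,1),np.round(tp,1))
print([ray(W,*q,.022)[:2].round(4) for q in wp],[ray(T,*q,.022)[:2].round(4) for q in tp])
def sp(p):
    c,s=np.cos(p[2]),np.sin(p[2]);return [(p[0]+a*c-b*s,p[1]+a*s+b*c,.022) for a,b in((.06,.06),(.06,-.06),(-.06,.06),(-.06,-.06))]
f=lambda p:np.concatenate([(proj(W,sp(p))-wp).ravel(),(proj(T,sp(p))-tp).ravel()])
q=least_squares(f,[.53,-.335,-.515],loss="soft_l1",f_scale=.7);print(q.x.round(4),q.fun.round(1));np.save("plate.npy",q.x)
psi=q.x[2];d=np.array([np.cos(psi),np.sin(psi)])
for i,s in enumerate(sp(q.x)):print(i,np.round(s,4),"tcp",(np.array(s[:2])-.0615*d).round(4))
print("start",(q.x[:2]-.151*d).round(4))
E
```

```text
[[257.3  63.2]
 [337.9  63. ]
 [262.2 144.3]
 [337.  144.1]] [[422.5 182.9]
 [456.  202.1]
 [404.5 215.1]
 [438.3 234.8]]
[array([ 0.6121, -0.3115]), array([ 0.553 , -0.4161]), array([ 0.5074, -0.2525]), array([ 0.4484, -0.3572])] [array([ 0.6139, -0.3121]), array([ 0.5549, -0.4165]), array([ 0.5095, -0.2535]), array([ 0.4504, -0.3581])]
[ 0.5305 -0.3345 -0.5131] [ 0.  -0.2 -0.1 -0.2  0.  -0.2 -0.1 -0.2 -0.1  0.5 -0.1  0.5 -0.2  0.6
 -0.2  0.5]
0 [ 0.6123 -0.3116  0.022 ] tcp [ 0.5587 -0.2814]
1 [ 0.5534 -0.4162  0.022 ] tcp [ 0.4998 -0.386 ]
2 [ 0.5077 -0.2527  0.022 ] tcp [ 0.4541 -0.2225]
3 [ 0.4488 -0.3573  0.022 ] tcp [ 0.3952 -0.3271]
start [ 0.399  -0.2603]
```

Request:
{"api": "arm_command", "payload": {"increments": [[[0, -0.04, 0.01], [0, 0, -0.1], 0], [[0, -0.08, 0.02], [0, 0, -0.2], 0], [[0, -0.12, 0.02], [0, 0, -0.3], 0], [[0, -0.16, 0.02], [0, 0, -0.4], 0], [[0, -0.2, 0.02], [0, 0, -0.5], 0], [[0.02, -0.24, 0.02], [0, 0, -0.6], 0], [[0.05, -0.28, 0.02], [0, 0, -0.7], 0], [[0.085, -0.319, 0.02], [0, 0, -0.778], 0], [[0.085, -0.319, 0.0], [0, 0, -0.778], 0], [[0.085, -0.319, 0.0], [0, 0, -0.778], 0]]}}

```text
clock: 13.5
tcp_pos: [0.5595, -0.2812, 0.1005]
orientation: [1.584, -2.711, -0.004]
contact_force: [-1.0, 0.9, -2.4]
grip_width: 0.0111
```

```bash
cat > held.py <<'E'
from fit import *
import sys
p,s=state();M,im=grab("wrist",sys.argv[1]);d=np.array([np.cos(s),np.sin(s)]);q=p[:2]+.064*d
v=refine(im,M,*q,s,p[2]-.0545,span=.012);print("cup",v,"rel",((v[1:3]-p[:2])@np.c_[d,[-d[1],d[0]]]).round(4))
if len(sys.argv)>2: t=np.array(eval(sys.argv[2]));print("shift needed",(t-v[1:3]).round(4))
E
python3 held.py w8.png ".6123,-.3116"
```

```text
t 13.5 tcp [ 0.5595 -0.2812  0.1005] psi -0.513 w 0.0111 F [-1.   0.9 -2.4] q [ 0.54  0.58 -0.23  1.78  0.17  0.81 -1.86]
cup [ 3.394347e+02  6.123000e-01 -3.107000e-01 -5.135000e-01] rel [0.0605 0.0003]
shift needed [ 0.     -0.0009]
```

Request:
{"api": "arm_command", "payload": {"increments": [[[0, -0.001, -0.012], [0, 0, 0], 0], [[0, -0.001, -0.023], [0, 0, 0], 0], [[0, -0.001, -0.023], [0, 0, 0], 0], [[0, -0.001, -0.023], [0, 0, 0], 35], [[0, -0.001, -0.023], [0, 0, 0], 35], [[0, -0.001, -0.023], [0, 0, 0], 35], [[0, -0.001, 0.01], [0, 0, 0], 35], [[0, -0.001, 0.05], [0, 0, 0], 35], [[-0.03, 0.01, 0.1], [0, 0, 0], 35], [[-0.07, 0.04, 0.12], [0, 0, 0.05], 35]]}}

```text
clock: 14.55
tcp_pos: [0.5, -0.2485, 0.2221]
orientation: [-1.649, 2.669, -0.01]
contact_force: [0.2, 0.5, 0.9]
grip_width: 0.03
```

```bash
python3 - <<'E'
from fit import *
state();M,im=grab("wrist","w9.png");print(refine(im,M,.6123,-.3116,-.513,.022))
E
```

```text
t 14.55 tcp [ 0.5    -0.2485  0.2221] psi -0.464 w 0.03 F [0.2 0.5 0.9] q [ 0.58  0.33 -0.28  1.86  0.11  0.97 -1.79]
[295.4424   0.6063  -0.3071  -0.5263]
```

Request:
{"api": "arm_command", "payload": {"increments": [[[0, 0.045, 0], [0, 0, 0.14], 60], [[0, 0.09, 0], [0, 0, 0.28], 60], [[0, 0.135, 0], [0, 0, 0.42], 60], [[0, 0.18, 0], [0, 0, 0.56], 60], [[0, 0.225, 0], [0, 0, 0.7], 60], [[-0.01, 0.27, 0], [0, 0, 0.84], 60], [[-0.02, 0.315, 0], [0, 0, 0.98], 60], [[-0.03, 0.36, 0], [0, 0, 1.12], 60], [[-0.045, 0.4, 0], [0, 0, 1.26], 60], [[-0.06, 0.43, 0], [0, 0, 1.3], 60]]}}

```text
clock: 15.6
tcp_pos: [0.4371, 0.1865, 0.2187]
orientation: [-2.935, 1.116, -0.001]
contact_force: [0.0, 1.3, -0.3]
grip_width: 0.0512
```

Request:
{"api": "arm_command", "payload": {"increments": [[[0, 0, -0.02], [0, 0, 0], 60], [[0, 0, -0.04], [0, 0, 0], 60], [[0, 0, -0.04], [0, 0, 0], 60]]}}

```text
clock: 15.9
tcp_pos: [0.4364, 0.183, 0.1764]
orientation: [2.931, -1.124, -0.004]
contact_force: [-0.3, -0.8, -0.4]
grip_width: 0.0513
```

```bash
cat > look.py <<'E'
from fit import *
import sys
p,s=state();M,im=grab("wrist",sys.argv[1]);g=eval(sys.argv[2]);v=refine(im,M,*g)
Mt,it=grab("top","t_"+sys.argv[1]);print("wrist",v,"top",refine(it,Mt,*g))
b=v[1:3]-.064*np.array([np.cos(v[3]),np.sin(v[3])]);print("bar",b.round(4),"shift",(b-p[:2]).round(4),.0545-p[2],"turn",round(v[3]-s,3))
E
python3 look.py wy.png ".471,.244,.84"
```

```text
t 15.9 tcp [0.4364 0.183  0.1764] psi 0.839 w 0.0513 F [-0.3 -0.8 -0.4] q [ 0.09  0.32 -0.73  2.06  0.28  0.86 -1.52]
wrist [4.311092e+02 4.715000e-01 2.465000e-01 8.400000e-01] top [2.655886e+02 4.960000e-01 2.190000e-01 1.113300e+00]
bar [0.4288 0.1988] shift [-0.0076  0.0158] -0.1219011620763634 turn 0.001
```

Request:
{"api": "arm_command", "payload": {"increments": [[[-0.0075, 0.016, -0.04], [0, 0, 0], 60], [[-0.0075, 0.016, -0.08], [0, 0, 0], 60], [[-0.0075, 0.016, -0.122], [0, 0, 0], 60], [[-0.0075, 0.016, -0.122], [0, 0, 0], 60], [[-0.0075, 0.016, -0.122], [0, 0, 0], 0], [[-0.0075, 0.016, -0.122], [0, 0, 0], 0], [[-0.0075, 0.016, -0.122], [0, 0, 0], 0], [[-0.0075, 0.016, -0.122], [0, 0, 0], 0], [[-0.0075, 0.016, -0.122], [0, 0, 0], 0], [[-0.0075, 0.016, -0.122], [0, 0, 0], 0]]}}

```text
clock: 17.0
tcp_pos: [0.432, 0.2003, 0.0584]
orientation: [-2.93, 1.126, -0.005]
contact_force: [-0.8, -0.7, 7.9]
grip_width: 0.0112
```

Request:
{"api": "arm_command", "payload": {"increments": [[[0, 0, 0.02], [0, 0, 0], 0], [[0, 0, 0.05], [0, 0, 0], 0], [[0.03, -0.03, 0.05], [0, 0, -0.14], 0], [[0.06, -0.06, 0.05], [0, 0, -0.28], 0], [[0.06, -0.1, 0.05], [0, 0, -0.42], 0], [[0.07, -0.14, 0.04], [0, 0, -0.57], 0], [[0.1, -0.14, 0.03], [0, 0, -0.577], 0], [[0.122, -0.139, 0.025], [0, 0, -0.577], 0], [[0.122, -0.139, 0.025], [0, 0, -0.577], 0], [[0.122, -0.139, 0.025], [0, 0, -0.577], 0]]}}

```text
clock: 18.0
tcp_pos: [0.5525, 0.0607, 0.0819]
orientation: [-2.491, 1.914, -0.0]
contact_force: [0.3, 0.1, -0.4]
grip_width: 0.011
```

```bash
python3 held.py wy2.png ".6162,.0767"
```

```text
t 18.0 tcp [0.5525 0.0607 0.0819] psi 0.26 w 0.011 F [ 0.3  0.1 -0.4] q [ 0.14  0.54 -0.46  1.95  0.35  0.73 -1.84]
cup [3.164064e+02 6.108000e-01 7.670000e-02 2.605000e-01] rel [0.0605 0.0004]
shift needed [0.0054 0.    ]
```

Request:
{"api": "arm_command", "payload": {"increments": [[[0.005, 0.001, -0.012], [0, 0, 0], 0], [[0.005, 0.001, -0.022], [0, 0, 0], 0], [[0.005, 0.001, -0.025], [0, 0, 0], 0], [[0.005, 0.001, -0.025], [0, 0, 0], 0], [[0.005, 0.001, -0.025], [0, 0, 0], 35], [[0.005, 0.001, -0.025], [0, 0, 0], 35], [[0.005, 0.001, -0.025], [0, 0, 0], 35]]}}

```text
clock: 18.75
tcp_pos: [0.5569, 0.0616, 0.0555]
orientation: [2.491, -1.913, -0.001]
contact_force: [0.6, 0.3, 0.5]
grip_width: 0.0297
```

Request:
{"api": "arm_command", "payload": {"increments": [[[0, 0, 0.03], [0, 0, 0], 35], [[0, 0, 0.06], [0, 0, 0], 35], [[-0.03, -0.007, 0.09], [0, 0, 0], 0], [[-0.06, -0.014, 0.13], [0, 0, 0], 0], [[-0.06, -0.014, 0.18], [0, 0, 0], 0], [[-0.06, -0.014, 0.22], [0, 0, 0], 0], [[-0.06, -0.014, 0.22], [0, 0, 0], 0], [[-0.06, -0.014, 0.22], [0, 0, 0], 0]]}}

```text
clock: 19.55
tcp_pos: [0.4976, 0.0475, 0.2766]
orientation: [-2.49, 1.914, -0.003]
contact_force: [-0.7, -0.2, -0.3]
grip_width: 0.0001
```

```bash
python3 look.py wy3.png ".6162,.0767,.26"
```

```text
t 19.55 tcp [0.4976 0.0475 0.2766] psi 0.26 w 0.0001 F [-0.7 -0.2 -0.3] q [ 0.29  0.21 -0.58  1.9   0.13  1.07 -1.65]
wrist [4.131715e+02 6.152000e-01 7.820000e-02 2.600000e-01] top [ 1.16256e+02  6.18700e-01  9.52000e-02 -9.33000e-02]
bar [0.5534 0.0617] shift [0.0557 0.0142] -0.2220818313743933 turn -0.0
```

Request:
{"api": "arm_command", "payload": {"increments": [[[0.05, 0.013, 0.0], [0, 0, 0], 0], [[0.1, 0.026, 0.0], [0, 0, 0], 0], [[0.15, 0.039, 0], [0, 0, 0], 0], [[0.196, 0.05, 0], [0, 0, 0], 0], [[0.196, 0.05, -0.02], [0, 0, 0], 0], [[0.196, 0.05, -0.047], [0, 0, 0], 0], [[0.196, 0.05, -0.047], [0, 0, 0], 0], [[0.196, 0.05, -0.06], [0, 0, 0], 0], [[0.196, 0.05, -0.067], [0, 0, 0], 0], [[0.196, 0.05, -0.067], [0, 0, 0], 0]]}}

```text
clock: 20.65
tcp_pos: [0.6932, 0.0981, 0.2104]
orientation: [-2.492, 1.913, -0.0]
contact_force: [-3.6, -0.8, 11.4]
grip_width: 0.0001
```

Request:
{"api": "arm_command", "payload": {"increments": [[[0, 0, -0.002], [0, 0, 0], 0], [[0, 0, -0.004], [0, 0, 0], 0], [[0, 0, -0.005], [0, 0, 0], 0], [[0, 0, -0.005], [0, 0, 0], 0]]}}

```text
clock: 21.05
tcp_pos: [0.6933, 0.0981, 0.209]
orientation: [-2.49, 1.913, -0.003]
contact_force: [-9.0, -2.1, 22.0]
grip_width: 0.0001
```

Request:
{"api": "arm_command", "payload": {"increments": [[[0, 0, 0.03], [0, 0, 0], 0], [[0, 0, 0.07], [0, 0, 0], 0], [[-0.05, -0.013, 0.07], [0, 0, 0], 35], [[-0.1, -0.026, 0.07], [0, 0, 0], 35], [[-0.15, -0.039, 0.07], [0, 0, 0], 35], [[-0.2, -0.05, 0.07], [0, 0, 0], 35], [[-0.2, -0.05, 0.07], [0, 0, 0], 35], [[-0.2, -0.05, 0.07], [0, 0, 0], 35]]}}

```text
clock: 21.85
tcp_pos: [0.4923, 0.0469, 0.2749]
orientation: [2.49, -1.914, 0.003]
contact_force: [0.7, 0.1, 0.5]
grip_width: 0.0299
```

```bash
python3 look.py wy4.png ".6152,.0782,.26"
```

```text
t 21.85 tcp [0.4923 0.0469 0.2749] psi 0.26 w 0.0299 F [0.7 0.1 0.5] q [ 0.31  0.2  -0.6   1.91  0.13  1.06 -1.66]
wrist [4.041581e+02 6.157000e-01 7.820000e-02 2.600000e-01] top [ 1.401792e+02  6.382000e-01  9.820000e-02 -1.800000e-01]
bar [0.5539 0.0617] shift [0.0616 0.0148] -0.22035003485072369 turn -0.0
```

Yellow is dosed (full stroke, 22 N). Re-gripping it and carrying it to spot 1.

Request:
{"api": "arm_command", "payload": {"increments": [[[0, 0, -0.05], [0, 0, 0], 35], [[0, 0, -0.09], [0, 0, 0], 35], [[0.03, 0.008, -0.13], [0, 0, 0], 35], [[0.06, 0.015, -0.15], [0, 0, 0], 35], [[0.06, 0.015, -0.19], [0, 0, 0], 35], [[0.06, 0.015, -0.219], [0, 0, 0], 35], [[0.06, 0.015, -0.219], [0, 0, 0], 35], [[0.06, 0.015, -0.219], [0, 0, 0], 0], [[0.06, 0.015, -0.219], [0, 0, 0], 0], [[0.06, 0.015, -0.219], [0, 0, 0], 0]]}}

```text
clock: 22.95
tcp_pos: [0.5546, 0.0629, 0.0568]
orientation: [-2.49, 1.913, -0.003]
contact_force: [-0.5, 0.4, -1.2]
grip_width: 0.0112
```

Request:
{"api": "arm_command", "payload": {"increments": [[[0, 0, 0], [0, 0, 0], 0], [[0, 0, 0], [0, 0, 0], 0], [[0, 0, 0.03], [0, 0, 0], 0], [[-0.04, -0.01, 0.05], [0, 0, 0], 0], [[-0.08, -0.021, 0.07], [0, 0, 0], 0], [[-0.08, -0.021, 0.07], [0, 0, 0], 0]]}}

```text
clock: 23.55
tcp_pos: [0.469, 0.0397, 0.1266]
orientation: [2.488, -1.912, 0.001]
contact_force: [1.2, 0.6, -0.9]
grip_width: 0.0113
```

```bash
python3 held.py wy5.png
```

```text
t 23.55 tcp [0.469  0.0397 0.1266] psi 0.26 w 0.0113 F [ 1.2  0.6 -0.9] q [ 0.26  0.37 -0.56  2.11  0.29  0.74 -1.8 ]
cup [4.336718e+02 5.303000e-01 5.570000e-02 2.471000e-01] rel [ 0.0634 -0.0004]
```

Request:
{"api": "arm_command", "payload": {"increments": [[[-0.02, -0.04, 0.0], [0, 0, -0.1], 0], [[-0.02, -0.085, 0.0], [0, 0, -0.2], 0], [[-0.02, -0.13, 0.01], [0, 0, -0.3], 0], [[-0.01, -0.17, 0.03], [0, 0, -0.42], 0], [[0, -0.21, 0.06], [0, 0, -0.54], 0], [[0, -0.255, 0.07], [0, 0, -0.66], 0], [[0, -0.3, 0.07], [0, 0, -0.773], 0], [[0.01, -0.345, 0.07], [0, 0, -0.773], 0], [[0.02, -0.39, 0.07], [0, 0, -0.773], 0], [[0.03, -0.425, 0.07], [0, 0, -0.773], 0]]}}

```text
clock: 24.6
tcp_pos: [0.5036, -0.3871, 0.1949]
orientation: [1.583, -2.713, 0.002]
contact_force: [0.6, 0.2, -0.6]
grip_width: 0.011
```

Request:
{"api": "arm_command", "payload": {"increments": [[[0, 0, -0.03], [0, 0, 0], 0], [[0, 0, -0.07], [0, 0, 0], 0], [[0, 0, -0.09], [0, 0, 0], 0], [[0, 0, -0.09], [0, 0, 0], 0]]}}

```text
clock: 25.0
tcp_pos: [0.5018, -0.3823, 0.1013]
orientation: [1.585, -2.709, -0.009]
contact_force: [-0.8, -0.6, -1.0]
grip_width: 0.0113
```

```bash
python3 held.py wy6.png ".5534,-.4162"
```

```text
t 25.0 tcp [ 0.5018 -0.3823  0.1013] psi -0.512 w 0.0113 F [-0.8 -0.6 -1. ] q [ 0.73  0.58 -0.24  1.76  0.18  0.82 -1.68]
cup [397.6394   0.5566  -0.4136  -0.5252] rel [ 0.0631 -0.0005]
shift needed [-0.0032 -0.0026]
```

Request:
{"api": "arm_command", "payload": {"increments": [[[-0.003, -0.003, -0.01], [0, 0, 0], 0], [[-0.003, -0.003, -0.021], [0, 0, 0], 0], [[-0.003, -0.003, -0.023], [0, 0, 0], 0], [[-0.003, -0.003, -0.023], [0, 0, 0], 0], [[-0.003, -0.003, -0.023], [0, 0, 0], 35], [[-0.003, -0.003, -0.023], [0, 0, 0], 35], [[-0.003, -0.003, -0.023], [0, 0, 0], 35], [[-0.003, -0.003, 0.01], [0, 0, 0], 35], [[-0.003, -0.003, 0.05], [0, 0, 0], 35], [[-0.02, 0.02, 0.1], [0, 0, 0], 35]]}}

```text
clock: 26.05
tcp_pos: [0.4861, -0.3681, 0.1996]
orientation: [-1.584, 2.713, -0.002]
contact_force: [0.7, 0.2, 1.6]
grip_width: 0.0303
```

Request:
{"api": "arm_command", "payload": {"increments": [[[-0.01, 0.04, 0.05], [0, 0, 0], 35], [[-0.01, 0.06, 0.08], [0, 0, 0], 35], [[-0.01, 0.06, 0.08], [0, 0, 0], 35], [[-0.01, 0.06, 0.08], [0, 0, 0], 35]]}}

```text
clock: 26.45
tcp_pos: [0.4762, -0.3062, 0.2801]
orientation: [-1.587, 2.71, -0.005]
contact_force: [0.3, -1.2, -0.9]
grip_width: 0.0304
```

```bash
python3 - <<'E'
from fit import *
state();M,im=grab("wrist","w10.png");print("white",refine(im,M,.6123,-.3116,-.513,.022),"yellow",refine(im,M,.5534,-.4162,-.513,.022))
Mt,it=grab("top","t10.png");z=refine
print("black",z(it,Mt,.549,.462,.4),"blue",z(it,Mt,.402,.365,.83));print("wt",z(it,Mt,.6123,-.3116,-.513,.022),"yt",z(it,Mt,.5534,-.4162,-.513,.022))
E
```

```text
t 26.45 tcp [ 0.4762 -0.3062  0.2801] psi -0.511 w 0.0304 F [ 0.3 -1.2 -0.9] q [ 0.71  0.29 -0.3   1.77  0.09  1.1  -1.71]
white [ 3.611018e+02  5.983000e-01 -3.156000e-01 -4.797000e-01] yellow [399.8689   0.5544  -0.4182  -0.5463]
black [5.212002e+02 5.485000e-01 4.640000e-01 3.467000e-01] blue [5.481848e+02 4.000000e-01 3.660000e-01 8.167000e-01]
wt [ 4.202122e+02  6.133000e-01 -3.071000e-01 -4.663000e-01] yt [313.4041   0.5489  -0.3977  -0.5263]
```

```bash
python3 - <<'E'
from fit import *
im=cv2.imread("pics/w10.png");M=r.camera_model("wrist");it=cv2.imread("pics/t10.png");Mt=r.camera_model("top")
m=cupmodel(.6123,-.3116,-.513,.022)+cupmodel(.5534,-.4162,-.513,.022)
a=draw(im,M,m,(190,0,410,200),2.4);b=draw(it,Mt,m,(390,150,490,260),2.4)
cv2.imwrite("pics/m10.png",np.hstack([a,cv2.copyMakeBorder(b,0,a.shape[0]-b.shape[0],0,0,0)]))
E
```

```text
(no output)
```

View pics/m10.png

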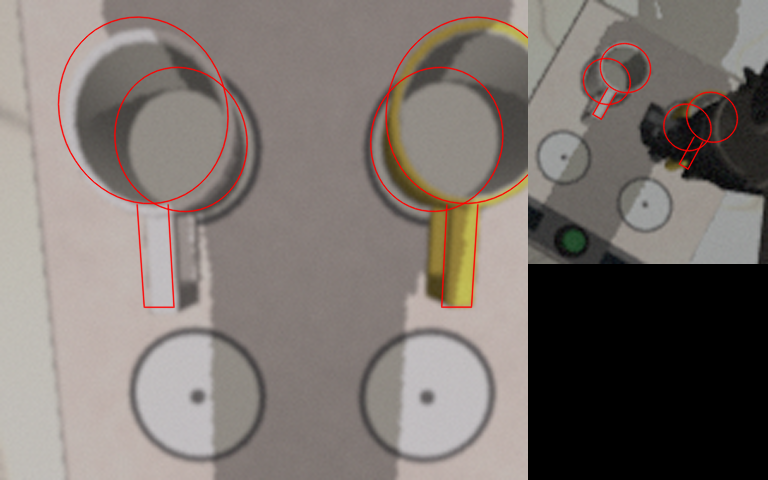

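White and yellow stand on the far spots, handles at (155,260) and (458,260) and concentric with their rings to about 3 mm. Next is blue.

Request:
{"api": "arm_command", "payload": {"increments": [[[0, 0.048, 0], [0, 0, 0.1], 60], [[0, 0.096, 0], [0, 0, 0.2], 60], [[0, 0.144, 0], [0, 0, 0.3], 60], [[0, 0.192, 0], [0, 0, 0.42], 60], [[0, 0.24, 0], [0, 0, 0.54], 60], [[0, 0.288, 0], [0, 0, 0.66], 60], [[0, 0.336, 0], [0, 0, 0.78], 60], [[0, 0.384, 0], [0, 0, 0.9], 60], [[0, 0.43, 0], [0, 0, 1.02], 60], [[-0.01, 0.47, 0], [0, 0, 1.14], 60]]}}

```text
clock: 27.55
tcp_pos: [0.4659, 0.1649, 0.2771]
orientation: [-2.801, 1.422, 0.004]
contact_force: [0.4, 0.2, 0.0]
grip_width: 0.0513
```

Request:
{"api": "arm_command", "payload": {"increments": [[[-0.03, 0.03, 0], [0, 0, 0.1], 60], [[-0.06, 0.08, -0.02], [0, 0, 0.2], 60], [[-0.09, 0.12, -0.05], [0, 0, 0.2], 60], [[-0.1, 0.136, -0.09], [0, 0, 0.2], 60], [[-0.1, 0.136, -0.1], [0, 0, 0.2], 60], [[-0.1, 0.136, -0.1], [0, 0, 0.2], 60], [[-0.1, 0.136, -0.1], [0, 0, 0.2], 60]]}}

```text
clock: 28.25
tcp_pos: [0.366, 0.2988, 0.1779]
orientation: [2.925, -1.141, -0.003]
contact_force: [-0.2, -0.1, -0.1]
grip_width: 0.0512
```

```bash
python3 look.py wb.png ".401,.363,.83"
```

```text
t 28.25 tcp [0.366  0.2988 0.1779] psi 0.827 w 0.0512 F [-0.2 -0.1 -0.1] q [-0.1   0.35 -0.84  2.05  0.33  0.88 -1.87]
wrist [5.396905e+02 3.995000e-01 3.685000e-01 8.567000e-01] top [333.2216   0.4015   0.353    0.8633]
bar [0.3576 0.3201] shift [-0.0084  0.0214] -0.12337565850240159 turn 0.03
```

Request:
{"api": "arm_command", "payload": {"increments": [[[-0.008, 0.021, -0.04], [0, 0, 0.03], 60], [[-0.008, 0.021, -0.08], [0, 0, 0.03], 60], [[-0.008, 0.021, -0.122], [0, 0, 0.03], 60], [[-0.008, 0.021, -0.122], [0, 0, 0.03], 60], [[-0.008, 0.021, -0.122], [0, 0, 0.03], 0], [[-0.008, 0.021, -0.122], [0, 0, 0.03], 0], [[-0.008, 0.021, -0.122], [0, 0, 0.03], 0], [[-0.008, 0.021, -0.122], [0, 0, 0.03], 0], [[-0.008, 0.021, -0.122], [0, 0, 0.03], 0], [[-0.008, 0.021, -0.122], [0, 0, 0.03], 0]]}}

```text
clock: 29.35
tcp_pos: [0.3592, 0.3215, 0.0588]
orientation: [-2.941, 1.097, -0.005]
contact_force: [0.5, -1.2, 9.0]
grip_width: 0.0113
```

Request:
{"api": "arm_command", "payload": {"increments": [[[0, 0, 0.0], [0, 0, 0], 0], [[0, 0, 0.03], [0, 0, 0], 0], [[0, 0, 0.05], [0, 0, 0], 0], [[0, 0, 0.05], [0, 0, 0], 0]]}}

```text
clock: 29.75
tcp_pos: [0.3592, 0.3221, 0.1099]
orientation: [-2.939, 1.096, -0.006]
contact_force: [0.4, 0.7, -0.6]
grip_width: 0.0112
```

```bash
python3 held.py wb2.png
```

```text
t 29.75 tcp [0.3592 0.3221 0.1099] psi 0.857 w 0.0112 F [ 0.4  0.7 -0.6] q [-0.22  0.47 -0.77  2.09  0.48  0.76 -2.01]
cup [3.819774e+02 3.986000e-01 3.685000e-01 8.572000e-01] rel [0.0609 0.0006]
```

Request:
{"api": "arm_command", "payload": {"increments": [[[0.02, -0.04, 0], [0, 0, -0.1], 0], [[0.05, -0.08, 0], [0, 0, -0.2], 0], [[0.08, -0.12, 0], [0, 0, -0.3], 0], [[0.11, -0.16, 0], [0, 0, -0.4], 0], [[0.13, -0.2, 0], [0, 0, -0.5], 0], [[0.14, -0.24, 0], [0, 0, -0.594], 0], [[0.16, -0.261, 0], [0, 0, -0.594], 0], [[0.198, -0.261, -0.02], [0, 0, -0.594], 0], [[0.198, -0.261, -0.03], [0, 0, -0.594], 0], [[0.198, -0.261, -0.03], [0, 0, -0.594], 0]]}}

```text
clock: 30.8
tcp_pos: [0.5542, 0.0592, 0.0743]
orientation: [2.492, -1.909, -0.005]
contact_force: [-0.4, -0.1, -2.1]
grip_width: 0.0112
```

```bash
python3 held.py wb3.png ".6162,.0767"
```

```text
t 30.8 tcp [0.5542 0.0592 0.0743] psi 0.263 w 0.0112 F [-0.4 -0.1 -2.1] q [ 0.2   0.57 -0.53  1.94  0.42  0.74 -1.89]
cup [3.167723e+02 6.130000e-01 7.390000e-02 2.433000e-01] rel [ 0.0606 -0.0011]
shift needed [0.0032 0.0028]
```

Request:
{"api": "arm_command", "payload": {"increments": [[[0.003, 0.002, -0.009], [0, 0, 0], 0], [[0.003, 0.002, -0.016], [0, 0, 0], 0], [[0.003, 0.002, -0.018], [0, 0, 0], 0], [[0.003, 0.002, -0.018], [0, 0, 0], 0], [[0.003, 0.002, -0.018], [0, 0, 0], 35], [[0.003, 0.002, -0.018], [0, 0, 0], 35], [[0.003, 0.002, -0.018], [0, 0, 0], 35]]}}

```text
clock: 31.55
tcp_pos: [0.5586, 0.0616, 0.0585]
orientation: [-2.494, 1.91, -0.0]
contact_force: [-1.1, 0.4, -0.5]
grip_width: 0.0298
```

Request:
{"api": "arm_command", "payload": {"increments": [[[0, 0, 0.03], [0, 0, 0], 35], [[0, 0, 0.06], [0, 0, 0], 35], [[-0.03, -0.007, 0.09], [0, 0, 0], 0], [[-0.06, -0.014, 0.13], [0, 0, 0], 0], [[-0.06, -0.014, 0.18], [0, 0, 0], 0], [[-0.06, -0.014, 0.22], [0, 0, 0], 0], [[-0.06, -0.014, 0.22], [0, 0, 0], 0], [[-0.06, -0.014, 0.22], [0, 0, 0], 0]]}}

```text
clock: 32.35
tcp_pos: [0.4989, 0.0474, 0.2793]
orientation: [-2.493, 1.91, -0.003]
contact_force: [0.3, 0.2, -1.0]
grip_width: -0.0003
```

```bash
python3 look.py wb4.png ".6162,.0767,.26"
```

```text
t 32.35 tcp [0.4989 0.0474 0.2793] psi 0.263 w -0.0003 F [ 0.3  0.2 -1. ] q [ 0.37  0.22 -0.68  1.89  0.16  1.08 -1.67]
wrist [4.769111e+02 6.162000e-01 7.970000e-02 2.933000e-01] top [ 1.156613e+02  6.242000e-01  9.570000e-02 -8.670000e-02]
bar [0.5549 0.0612] shift [0.056  0.0137] -0.22479586227730347 turn 0.03
```

Blue is centred to within 3 mm. Pressing.

Request:
{"api": "arm_command", "payload": {"increments": [[[0.05, 0.013, 0.0], [0, 0, 0], 0], [[0.1, 0.026, 0.0], [0, 0, 0], 0], [[0.15, 0.039, 0], [0, 0, 0], 0], [[0.195, 0.05, 0], [0, 0, 0], 0], [[0.195, 0.05, -0.02], [0, 0, 0], 0], [[0.195, 0.05, -0.048], [0, 0, 0], 0], [[0.195, 0.05, -0.05], [0, 0, 0], 0], [[0.195, 0.05, -0.062], [0, 0, 0], 0], [[0.195, 0.05, -0.07], [0, 0, 0], 0], [[0.195, 0.05, -0.07], [0, 0, 0], 0]]}}

```text
clock: 33.45
tcp_pos: [0.6931, 0.098, 0.2103]
orientation: [2.494, -1.909, -0.0]
contact_force: [-5.9, -1.6, 11.4]
grip_width: -0.0003
```

Request:
{"api": "arm_command", "payload": {"increments": [[[0, 0, -0.002], [0, 0, 0], 0], [[0, 0, -0.004], [0, 0, 0], 0], [[0, 0, -0.005], [0, 0, 0], 0], [[0, 0, -0.005], [0, 0, 0], 0]]}}

```text
clock: 33.85
tcp_pos: [0.6933, 0.0981, 0.209]
orientation: [-2.494, 1.91, -0.003]
contact_force: [-11.4, -3.5, 26.6]
grip_width: -0.0001
```

Request:
{"api": "arm_command", "payload": {"increments": [[[0, 0, 0.03], [0, 0, 0], 0], [[0, 0, 0.07], [0, 0, 0], 0], [[-0.05, -0.013, 0.07], [0, 0, 0], 35], [[-0.1, -0.026, 0.07], [0, 0, 0], 35], [[-0.15, -0.039, 0.07], [0, 0, 0], 35], [[-0.2, -0.05, 0.07], [0, 0, 0], 35], [[-0.2, -0.05, 0.07], [0, 0, 0], 35], [[-0.2, -0.05, 0.07], [0, 0, 0], 35]]}}

```text
clock: 34.65
tcp_pos: [0.4925, 0.0468, 0.2742]
orientation: [2.493, -1.91, 0.003]
contact_force: [0.4, -0.5, 0.5]
grip_width: 0.0299
```

```bash
python3 look.py wb5.png ".6162,.0782,.26"
```

```text
t 34.65 tcp [0.4925 0.0468 0.2742] psi 0.263 w 0.0299 F [ 0.4 -0.5  0.5] q [ 0.39  0.22 -0.7   1.91  0.16  1.07 -1.68]
wrist [4.876047e+02 6.157000e-01 7.970000e-02 2.933000e-01] top [ 1.393961e+02  6.372000e-01  9.720000e-02 -1.533000e-01]
bar [0.5544 0.0612] shift [0.062  0.0144] -0.21966102738849252 turn 0.03
```

Request:
{"api": "arm_command", "payload": {"increments": [[[0, 0, -0.05], [0, 0, 0], 35], [[0, 0, -0.09], [0, 0, 0], 35], [[0.03, 0.008, -0.13], [0, 0, 0], 35], [[0.061, 0.015, -0.15], [0, 0, 0], 35], [[0.061, 0.015, -0.19], [0, 0, 0], 35], [[0.061, 0.015, -0.218], [0, 0, 0], 35], [[0.061, 0.015, -0.218], [0, 0, 0], 35], [[0.061, 0.015, -0.218], [0, 0, 0], 0], [[0.061, 0.015, -0.218], [0, 0, 0], 0], [[0.061, 0.015, -0.218], [0, 0, 0], 0]]}}

```text
clock: 35.75
tcp_pos: [0.5558, 0.0628, 0.0571]
orientation: [-2.493, 1.909, -0.003]
contact_force: [0.2, 0.3, -0.4]
grip_width: 0.0111
```

Request:
{"api": "arm_command", "payload": {"increments": [[[0, 0, 0], [0, 0, 0], 0], [[0, 0, 0], [0, 0, 0], 0], [[0, 0, 0.03], [0, 0, 0], 0], [[-0.04, -0.01, 0.05], [0, 0, 0], 0], [[-0.08, -0.021, 0.07], [0, 0, 0], 0], [[-0.08, -0.021, 0.07], [0, 0, 0], 0]]}}

```text
clock: 36.35
tcp_pos: [0.4702, 0.0397, 0.1269]
orientation: [2.491, -1.908, 0.002]
contact_force: [0.4, 0.3, -1.7]
grip_width: 0.0112
```

```bash
python3 held.py wb6.png
```

```text
t 36.35 tcp [0.4702 0.0397 0.1269] psi 0.264 w 0.0112 F [ 0.4  0.3 -1.7] q [ 0.33  0.39 -0.65  2.1   0.34  0.76 -1.85]
cup [5.116332e+02 5.310000e-01 5.590000e-02 2.569000e-01] rel [ 0.0629 -0.0002]
```

Request:
{"api": "arm_command", "payload": {"increments": [[[-0.01, -0.04, 0.0], [0, 0, -0.1], 0], [[-0.01, -0.08, 0.0], [0, 0, -0.2], 0], [[-0.02, -0.12, 0.0], [0, 0, -0.3], 0], [[-0.02, -0.16, 0], [0, 0, -0.42], 0], [[-0.03, -0.2, 0], [0, 0, -0.54], 0], [[-0.04, -0.24, 0], [0, 0, -0.66], 0], [[-0.05, -0.28, 0], [0, 0, -0.777], 0], [[-0.06, -0.325, 0], [0, 0, -0.777], 0], [[-0.076, -0.368, 0], [0, 0, -0.777], 0], [[-0.076, -0.368, 0], [0, 0, -0.777], 0]]}}

```text
clock: 37.4
tcp_pos: [0.3959, -0.3338, 0.1253]
orientation: [1.57, -2.719, 0.004]
contact_force: [-0.1, 0.7, -1.4]
grip_width: 0.0109
```

Request:
{"api": "arm_command", "payload": {"increments": [[[0, 0, -0.02], [0, 0, 0], 0], [[0, 0, -0.025], [0, 0, 0], 0], [[0, 0, -0.025], [0, 0, 0], 0]]}}

```text
clock: 37.7
tcp_pos: [0.3986, -0.3256, 0.0996]
orientation: [1.586, -2.711, -0.003]
contact_force: [0.2, -0.1, -0.6]
grip_width: 0.0114
```

```bash
python3 held.py wb7.png ".448,-.3583"
```

```text
t 37.7 tcp [ 0.3986 -0.3256  0.0996] psi -0.512 w 0.0114 F [ 0.2 -0.1 -0.6] q [ 0.85  0.44 -0.35  2.04  0.23  0.7  -1.73]
cup [ 5.268718e+02  4.529000e-01 -3.564000e-01 -5.187000e-01] rel [ 0.0624 -0.0003]
shift needed [-0.0049 -0.0019]
```

Request:
{"api": "arm_command", "payload": {"increments": [[[-0.005, -0.002, -0.01], [0, 0, 0], 0], [[-0.005, -0.002, -0.019], [0, 0, 0], 0], [[-0.005, -0.002, -0.021], [0, 0, 0], 0], [[-0.005, -0.002, -0.021], [0, 0, 0], 0], [[-0.005, -0.002, -0.021], [0, 0, 0], 35], [[-0.005, -0.002, -0.021], [0, 0, 0], 35], [[-0.005, -0.002, -0.021], [0, 0, 0], 35], [[-0.005, -0.002, 0.01], [0, 0, 0], 35], [[-0.005, -0.002, 0.05], [0, 0, 0], 35], [[0.0, 0.02, 0.1], [0, 0, 0], 35]]}}

```text
clock: 38.75
tcp_pos: [0.3968, -0.3101, 0.1969]
orientation: [1.579, -2.715, -0.001]
contact_force: [0.6, -0.6, -0.4]
grip_width: 0.0298
```

Request:
{"api": "arm_command", "payload": {"increments": [[[0.02, 0.04, 0.05], [0, 0, 0.1], 35], [[0.04, 0.08, 0.08], [0, 0, 0.2], 35], [[0.05, 0.12, 0.08], [0, 0, 0.3], 35], [[0.05, 0.16, 0.08], [0, 0, 0.4], 35], [[0.05, 0.2, 0.08], [0, 0, 0.5], 35], [[0.05, 0.245, 0.08], [0, 0, 0.6], 35], [[0.05, 0.29, 0.08], [0, 0, 0.7], 35], [[0.05, 0.335, 0.08], [0, 0, 0.8], 35], [[0.05, 0.38, 0.08], [0, 0, 0.9], 35], [[0.05, 0.42, 0.08], [0, 0, 0.9], 35]]}}

```text
clock: 39.75
tcp_pos: [0.4478, 0.1139, 0.2766]
orientation: [-2.61, 1.748, -0.002]
contact_force: [0.6, -0.1, 0.5]
grip_width: 0.0298
```

```bash
python3 - <<'E'
from fit import *
state();Mt,it=grab("top","t11.png")
print("black",refine(it,Mt,.5485,.464,.38))
for n,c in(("white",(.6123,-.3116)),("yellow",(.5534,-.4162)),("blue",(.448,-.3583))):print(n,refine(it,Mt,*c,-.513,.022,span=.012))
E
```

```text
t 39.75 tcp [0.4478 0.1139 0.2766] psi 0.39 w 0.0298 F [ 0.6 -0.1  0.5] q [ 0.38  0.17 -0.84  1.97  0.15  1.06 -1.7 ]
black [5.308254e+02 5.485000e-01 4.640000e-01 3.467000e-01]
white [ 3.534092e+02  6.093000e-01 -3.076000e-01 -4.997000e-01]
yellow [ 4.543607e+02  5.564000e-01 -4.167000e-01 -4.930000e-01]
blue [ 5.125233e+02  4.465000e-01 -3.603000e-01 -5.463000e-01]
```

Request:
{"api": "arm_command", "payload": {"increments": [[[0.005, 0.045, 0], [0, 0, 0], 60], [[0.01, 0.09, 0], [0, 0, 0], 60], [[0.015, 0.135, 0], [0, 0, 0], 60], [[0.02, 0.18, -0.01], [0, 0, 0], 60], [[0.025, 0.225, -0.03], [0, 0, 0], 60], [[0.03, 0.27, -0.05], [0, 0, 0], 60], [[0.035, 0.3, -0.08], [0, 0, 0], 60], [[0.04, 0.32, -0.1], [0, 0, 0], 60], [[0.04, 0.32, -0.1], [0, 0, 0], 60], [[0.04, 0.32, -0.1], [0, 0, 0], 60]]}}

```text
clock: 40.8
tcp_pos: [0.488, 0.4313, 0.1759]
orientation: [2.606, -1.752, -0.0]
contact_force: [0.1, 0.1, 0.2]
grip_width: 0.0512
```

```bash
python3 look.py wk.png ".548,.463,.4"
```

```text
t 40.8 tcp [0.488  0.4313 0.1759] psi 0.387 w 0.0512 F [0.1 0.1 0.2] q [-0.28  0.63 -0.78  1.64  0.49  1.07 -2.39]
wrist [5.285433e+02 5.485000e-01 4.650000e-01 3.600000e-01] top [202.8375   0.5525   0.4595   0.84  ]
bar [0.4886 0.4425] shift [0.0006 0.0112] -0.12135104987361703 turn -0.027
```

Request:
{"api": "arm_command", "payload": {"increments": [[[0.0, 0.011, -0.04], [0, 0, -0.01], 60], [[0.0, 0.011, -0.08], [0, 0, -0.01], 60], [[0.0, 0.011, -0.12], [0, 0, -0.01], 60], [[0.0, 0.011, -0.12], [0, 0, -0.01], 60], [[0.0, 0.011, -0.12], [0, 0, -0.01], 0], [[0.0, 0.011, -0.12], [0, 0, -0.01], 0], [[0.0, 0.011, -0.12], [0, 0, -0.01], 0], [[0.0, 0.011, -0.12], [0, 0, -0.01], 0], [[0.0, 0.011, -0.12], [0, 0, -0.01], 0], [[0.0, 0.011, -0.12], [0, 0, -0.01], 0]]}}

```text
clock: 41.9
tcp_pos: [0.4894, 0.4438, 0.0591]
orientation: [-2.594, 1.764, -0.002]
contact_force: [-1.2, -1.6, 8.3]
grip_width: 0.0113
```

Request:
{"api": "arm_command", "payload": {"increments": [[[0, 0, 0.0], [0, 0, 0], 0], [[0, 0, 0.03], [0, 0, 0], 0], [[0, 0, 0.05], [0, 0, 0], 0], [[0, 0, 0.05], [0, 0, 0], 0]]}}

```text
clock: 42.3
tcp_pos: [0.4896, 0.4449, 0.1106]
orientation: [-2.592, 1.762, -0.002]
contact_force: [0.3, -0.4, -1.6]
grip_width: 0.0113
```

```bash
python3 held.py wk2.png
```

```text
t 42.3 tcp [0.4896 0.4449 0.1106] psi 0.377 w 0.0113 F [ 0.3 -0.4 -1.6] q [-0.33  0.71 -0.73  1.67  0.56  0.97 -2.46]
cup [3.893938e+02 5.466000e-01 4.664000e-01 3.566000e-01] rel [ 0.0609 -0.0009]
```

Request:
{"api": "arm_command", "payload": {"increments": [[[0, -0.04, 0], [0, 0, -0.02], 0], [[0, -0.08, 0], [0, 0, -0.04], 0], [[0, -0.125, 0], [0, 0, -0.06], 0], [[0, -0.17, 0], [0, 0, -0.08], 0], [[0, -0.215, 0], [0, 0, -0.1], 0], [[0, -0.26, 0], [0, 0, -0.114], 0], [[0, -0.305, 0], [0, 0, -0.114], 0], [[0.01, -0.35, 0], [0, 0, -0.114], 0], [[0.04, -0.38, -0.01], [0, 0, -0.114], 0], [[0.065, -0.382, -0.02], [0, 0, -0.114], 0]]}}

```text
clock: 43.35
tcp_pos: [0.5538, 0.0536, 0.0849]
orientation: [2.483, -1.918, 0.003]
contact_force: [0.5, 0.3, -1.3]
grip_width: 0.0114
```

Request:
{"api": "arm_command", "payload": {"increments": [[[0.003, -0.001, -0.01], [0, 0, 0], 0], [[0.003, -0.001, -0.01], [0, 0, 0], 0]]}}

```text
clock: 43.55
tcp_pos: [0.5549, 0.0594, 0.0742]
orientation: [2.491, -1.911, -0.004]
contact_force: [-0.5, 0.3, -1.3]
grip_width: 0.0112
```

```bash
python3 held.py wk3.png ".6162,.0767"
```

```text
t 43.55 tcp [0.5549 0.0594 0.0742] psi 0.262 w 0.0112 F [-0.5  0.3 -1.3] q [ 0.31  0.62 -0.69  1.93  0.54  0.79 -1.99]
cup [3.636625e+02 6.147000e-01 7.590000e-02 2.623000e-01] rel [0.062  0.0005]
shift needed [0.0015 0.0008]
```

Request:
{"api": "arm_command", "payload": {"increments": [[[0.001, 0.0, -0.009], [0, 0, 0], 0], [[0.001, 0.0, -0.016], [0, 0, 0], 0], [[0.001, 0.0, -0.018], [0, 0, 0], 0], [[0.001, 0.0, -0.018], [0, 0, 0], 0], [[0.001, 0.0, -0.018], [0, 0, 0], 35], [[0.001, 0.0, -0.018], [0, 0, 0], 35], [[0.001, 0.0, -0.018], [0, 0, 0], 35]]}}

```text
clock: 44.3
tcp_pos: [0.557, 0.0598, 0.058]
orientation: [2.494, -1.911, 0.0]
contact_force: [0.1, -0.8, 0.8]
grip_width: 0.0299
```

Request:
{"api": "arm_command", "payload": {"increments": [[[0, 0, 0.03], [0, 0, 0], 35], [[0, 0, 0.06], [0, 0, 0], 35], [[-0.03, -0.007, 0.09], [0, 0, 0], 0], [[-0.06, -0.014, 0.13], [0, 0, 0], 0], [[-0.06, -0.014, 0.18], [0, 0, 0], 0], [[-0.06, -0.014, 0.22], [0, 0, 0], 0], [[-0.06, -0.014, 0.22], [0, 0, 0], 0], [[-0.06, -0.014, 0.22], [0, 0, 0], 0]]}}

```text
clock: 45.1
tcp_pos: [0.4974, 0.0455, 0.2788]
orientation: [-2.492, 1.911, -0.003]
contact_force: [0.1, -0.1, -0.6]
grip_width: -0.0001
```

```bash
python3 look.py wk4.png ".6162,.0767,.26"
```

```text
t 45.1 tcp [0.4974 0.0455 0.2788] psi 0.262 w -0.0001 F [ 0.1 -0.1 -0.6] q [ 0.55  0.26 -0.88  1.89  0.23  1.1  -1.74]
wrist [5.42103e+02 6.14700e-01 7.72000e-02 2.93300e-01] top [ 1.44254e+02  6.40700e-01  9.22000e-02 -8.67000e-02]
bar [0.5534 0.0587] shift [0.056  0.0132] -0.2243241254712965 turn 0.031
```

Request:
{"api": "arm_command", "payload": {"increments": [[[0.05, 0.013, 0.0], [0, 0, 0], 0], [[0.1, 0.026, 0.0], [0, 0, 0], 0], [[0.15, 0.039, 0], [0, 0, 0], 0], [[0.196, 0.052, 0], [0, 0, 0], 0], [[0.196, 0.052, -0.02], [0, 0, 0], 0], [[0.196, 0.052, -0.048], [0, 0, 0], 0], [[0.196, 0.052, -0.05], [0, 0, 0], 0], [[0.196, 0.052, -0.062], [0, 0, 0], 0], [[0.196, 0.052, -0.07], [0, 0, 0], 0], [[0.196, 0.052, -0.07], [0, 0, 0], 0]]}}

```text
clock: 46.2
tcp_pos: [0.6927, 0.0982, 0.2102]
orientation: [2.494, -1.911, 0.0]
contact_force: [-5.8, -1.3, 11.1]
grip_width: -0.0001
```

Request:
{"api": "arm_command", "payload": {"increments": [[[0, 0, -0.002], [0, 0, 0], 0], [[0, 0, -0.004], [0, 0, 0], 0], [[0, 0, -0.004], [0, 0, 0], 0], [[0, 0, -0.004], [0, 0, 0], 0]]}}

```text
clock: 46.6
tcp_pos: [0.6928, 0.0983, 0.209]
orientation: [-2.493, 1.911, -0.003]
contact_force: [-10.6, -3.4, 22.7]
grip_width: -0.0003
```

Request:
{"api": "arm_command", "payload": {"increments": [[[0, 0, 0.03], [0, 0, 0], 0], [[0, 0, 0.07], [0, 0, 0], 0], [[-0.05, -0.013, 0.07], [0, 0, 0], 35], [[-0.1, -0.026, 0.07], [0, 0, 0], 35], [[-0.15, -0.039, 0.07], [0, 0, 0], 35], [[-0.2, -0.052, 0.07], [0, 0, 0], 35], [[-0.2, -0.052, 0.07], [0, 0, 0], 35], [[-0.2, -0.052, 0.07], [0, 0, 0], 35]]}}

```text
clock: 47.4
tcp_pos: [0.492, 0.0447, 0.2746]
orientation: [2.491, -1.911, 0.003]
contact_force: [-0.4, -0.6, -0.2]
grip_width: 0.0303
```

```bash
python3 look.py wk5.png ".6152,.0772,.26"
```

```text
t 47.4 tcp [0.492  0.0447 0.2746] psi 0.262 w 0.0303 F [-0.4 -0.6 -0.2] q [ 0.57  0.26 -0.91  1.9   0.24  1.09 -1.75]
wrist [5.638215e+02 6.152000e-01 7.770000e-02 2.933000e-01] top [1.515162e+02 6.282000e-01 9.870000e-02 6.000000e-02]
bar [0.5539 0.0592] shift [0.0619 0.0145] -0.22014154895019988 turn 0.031
```

Request:
{"api": "arm_command", "payload": {"increments": [[[0, 0, -0.05], [0, 0, 0], 35], [[0, 0, -0.09], [0, 0, 0], 35], [[0.03, 0.008, -0.13], [0, 0, 0], 35], [[0.061, 0.015, -0.15], [0, 0, 0], 35], [[0.061, 0.015, -0.19], [0, 0, 0], 35], [[0.061, 0.015, -0.218], [0, 0, 0], 35], [[0.061, 0.015, -0.218], [0, 0, 0], 35], [[0.061, 0.015, -0.218], [0, 0, 0], 0], [[0.061, 0.015, -0.218], [0, 0, 0], 0], [[0.061, 0.015, -0.218], [0, 0, 0], 0]]}}

```text
clock: 48.5
tcp_pos: [0.5553, 0.0608, 0.0576]
orientation: [-2.492, 1.911, -0.003]
contact_force: [-0.1, -0.1, -1.1]
grip_width: 0.0113
```

Request:
{"api": "arm_command", "payload": {"increments": [[[0, 0, 0], [0, 0, 0], 0], [[0, 0, 0], [0, 0, 0], 0], [[0, 0, 0.03], [0, 0, 0], 0], [[-0.04, -0.01, 0.05], [0, 0, 0], 0], [[-0.08, -0.021, 0.07], [0, 0, 0], 0], [[-0.08, -0.021, 0.07], [0, 0, 0], 0]]}}

```text
clock: 49.1
tcp_pos: [0.4698, 0.0378, 0.1273]
orientation: [2.49, -1.908, 0.002]
contact_force: [0.5, -0.7, -1.4]
grip_width: 0.0112
```

```bash
python3 held.py wk6.png
```

```text
t 49.1 tcp [0.4698 0.0378 0.1273] psi 0.263 w 0.0112 F [ 0.5 -0.7 -1.4] q [ 0.47  0.43 -0.82  2.1   0.45  0.8  -1.94]
cup [5.991483e+02 5.301000e-01 5.340000e-02 2.429000e-01] rel [ 0.0623 -0.0006]
```

Request:
{"api": "arm_command", "payload": {"increments": [[[-0.02, -0.035, 0.0], [0, 0, -0.12], 0], [[-0.02, -0.075, 0.0], [0, 0, -0.25], 0], [[-0.02, -0.11, 0.02], [0, 0, -0.38], 0], [[-0.02, -0.15, 0.04], [0, 0, -0.5], 0], [[-0.02, -0.19, 0.05], [0, 0, -0.63], 0], [[-0.02, -0.23, 0.05], [0, 0, -0.776], 0], [[-0.02, -0.255, 0.05], [0, 0, -0.776], 0], [[-0.018, -0.261, 0.05], [0, 0, -0.776], 0], [[-0.018, -0.261, 0.02], [0, 0, -0.776], 0], [[-0.018, -0.261, -0.02], [0, 0, -0.776], 0]]}}

```text
clock: 50.15
tcp_pos: [0.4589, -0.2217, 0.1069]
orientation: [-1.583, 2.709, -0.007]
contact_force: [-0.1, 0.1, -2.5]
grip_width: 0.0115
```

Request:
{"api": "arm_command", "payload": {"increments": [[[0, 0, -0.005], [0, 0, 0], 0], [[0, 0, -0.005], [0, 0, 0], 0]]}}

```text
clock: 50.35
tcp_pos: [0.4561, -0.2201, 0.1005]
orientation: [1.587, -2.71, -0.004]
contact_force: [-0.1, 0.1, -1.2]
grip_width: 0.0111
```

```bash
python3 held.py wk7.png ".507,-.2535"
```

```text
t 50.35 tcp [ 0.4561 -0.2201  0.1005] psi -0.511 w 0.0111 F [-0.1  0.1 -1.2] q [ 0.78  0.47 -0.56  2.05  0.36  0.73 -2.09]
cup [ 5.692588e+02  5.099000e-01 -2.509000e-01 -5.314000e-01] rel [ 0.062  -0.0005]
shift needed [-0.0029 -0.0026]
```

Request:
{"api": "arm_command", "payload": {"increments": [[[-0.003, -0.003, -0.01], [0, 0, 0], 0], [[-0.003, -0.003, -0.019], [0, 0, 0], 0], [[-0.003, -0.003, -0.021], [0, 0, 0], 0], [[-0.003, -0.003, -0.021], [0, 0, 0], 0], [[-0.003, -0.003, -0.021], [0, 0, 0], 35], [[-0.003, -0.003, -0.021], [0, 0, 0], 35], [[-0.003, -0.003, -0.021], [0, 0, 0], 35], [[-0.003, -0.003, 0.01], [0, 0, 0], 35], [[-0.003, -0.003, 0.05], [0, 0, 0], 35], [[-0.003, -0.003, 0.1], [0, 0, 0], 0]]}}

```text
clock: 51.4
tcp_pos: [0.4521, -0.2239, 0.2014]
orientation: [1.585, -2.711, -0.005]
contact_force: [0.7, -2.2, -0.2]
grip_width: 0.0164
```

Request:
{"api": "arm_command", "payload": {"increments": [[[-0.01, -0.01, 0.05], [0, 0, 0], 0], [[-0.01, -0.03, 0.1], [0, 0, 0], 0], [[-0.01, -0.05, 0.12], [0, 0, 0], 0], [[-0.01, -0.05, 0.12], [0, 0, 0], 0], [[-0.01, -0.05, 0.12], [0, 0, 0], 0]]}}

```text
clock: 51.9
tcp_pos: [0.443, -0.2745, 0.3212]
orientation: [-1.583, 2.713, -0.001]
contact_force: [-0.1, -0.0, 0.7]
grip_width: 0.0002
```

```bash
python3 - <<'E'
from fit import *
state();M,im=grab("wrist","w12.png")
C={"white":(.6123,-.3116),"yellow":(.5534,-.4162),"blue":(.448,-.3583),"black":(.507,-.2535)};m=[]
for n,c in C.items():
    print(n,refine(im,M,*c,-.513,.022,span=.012));m+=cupmodel(*c,-.513,.022)[:1]
print("start",proj(M,(.399,-.2603,.043)))
m.append(circ((.399,-.2603),.014,.043))
cv2.imwrite("pics/m12.png",draw(im,M,m,(150,0,480,300),2))
E
```

```text
t 51.9 tcp [ 0.443  -0.2745  0.3212] psi -0.514 w 0.0002 F [-0.1 -0.   0.7] q [ 0.98  0.21 -0.63  1.8   0.14  1.18 -1.78]
white [202.9381   0.5958  -0.2966  -0.4263]
yellow [275.1446   0.5524  -0.4167  -0.5463]
blue [ 4.401016e+02  4.465000e-01 -3.608000e-01 -5.463000e-01]
black [ 4.176805e+02  5.060000e-01 -2.540000e-01 -7.597000e-01]
start [[328.21075012 194.98693658]]
```

View pics/m12.png

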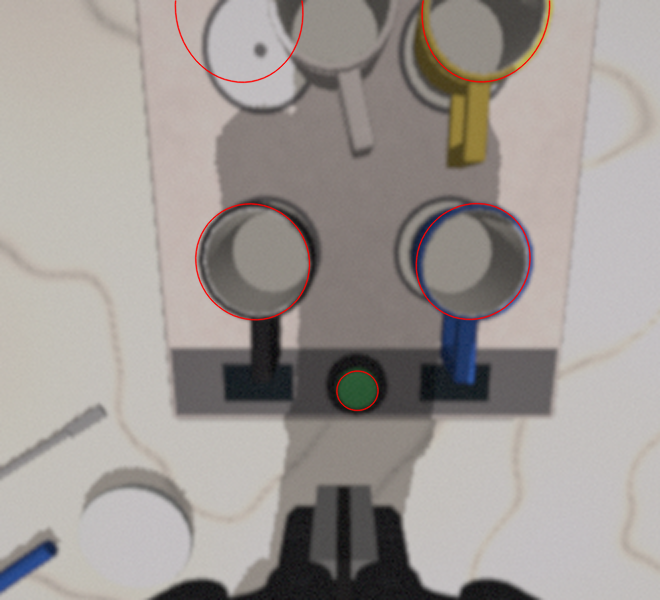

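Black and blue stand on their spots, at image (258,262) and (474,262). White has been knocked aside since the last check: its rim is at about (335,10) and its handle end at (362,150), still upright. I move over it and measure again to put it back.

Request:
{"api": "arm_command", "payload": {"increments": [[[0.03, -0.015, 0], [0, 0, 0], 0], [[0.06, -0.03, 0], [0, 0, 0], 0], [[0.08, -0.04, 0], [0, 0, 0], 30], [[0.08, -0.04, 0], [0, 0, 0], 30], [[0.08, -0.04, 0], [0, 0, 0], 30]]}}

```text
clock: 52.45
tcp_pos: [0.5228, -0.3128, 0.3193]
orientation: [1.587, -2.71, -0.005]
contact_force: [-0.6, 0.2, 0.1]
grip_width: 0.0253
```

```bash
python3 - <<'E'
from fit import *
p,s=state();M,im=grab("wrist","w13.png");Mt,it=grab("top","t13.png")
np.savez("w13.npz",T=M["camera_from_world"],K=M["camera_matrix"])
g=(.592,-.36,-.3)
v=refine(im,M,*g,.022,span=.024);t=refine(it,Mt,*g,.022,span=.024);print(v,t)
cv2.imwrite("pics/m13.png",draw(im,M,cupmodel(*v[1:],.022),(190,0,450,240),2.5))
E
```

```text
t 52.45 tcp [ 0.5228 -0.3128  0.3193] psi -0.511 w 0.0253 F [-0.6  0.2  0.1] q [ 0.9   0.38 -0.61  1.6   0.22  1.24 -1.84]
[338.7583   0.5955  -0.356   -0.6667] [ 3.343884e+02  6.020000e-01 -3.800000e-01 -1.333000e-01]
```

View pics/m13.png

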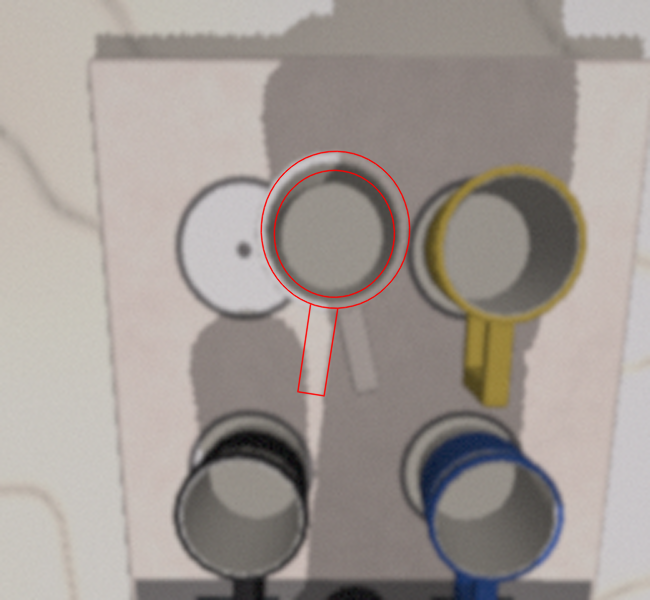

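The rim fit is good at (335,230), but the handle is really at (348,310)–(364,390), not where the model put it. I compute the grasp from that.

```bash
python3 - <<'E'
from fit import *
z=np.load("w13.npz");M={"camera_matrix":z["K"],"camera_from_world":z["T"]}
f=lambda x,y,h:ray(M,190+x/2.5,y/2.5,h)[:2]
c=f(335,230,.102);e=f(365,391,.096);d=c-e;print(c,e,np.hypot(*d),np.arctan2(d[1],d[0]))
psi=np.arctan2(d[1],d[0]);b=c-.064*d/np.hypot(*d);p,s=state();print("bar",b,"shift",b-p[:2],"turn",psi-s)
E
```

```text
[ 0.59561972 -0.35645854] [ 0.52888208 -0.33485815] 0.0701461928417662 -0.31302052618740966
t 52.55 tcp [ 0.5223 -0.3132  0.3203] psi -0.512 w 0.0256 F [0.6 0.3 0. ] q [ 0.9   0.38 -0.61  1.6   0.22  1.24 -1.84]
bar [ 0.53472962 -0.33675077] shift [ 0.01239991 -0.02353665] turn 0.1990243065715827
```

Request:
{"api": "arm_command", "payload": {"increments": [[[0.0125, -0.0235, -0.04], [0, 0, 0.1], 30], [[0.0125, -0.0235, -0.08], [0, 0, 0.199], 30], [[0.0125, -0.0235, -0.12], [0, 0, 0.199], 30], [[0.0125, -0.0235, -0.15], [0, 0, 0.199], 30], [[0.0125, -0.0235, -0.16], [0, 0, 0.199], 30], [[0.0125, -0.0235, -0.16], [0, 0, 0.199], 30], [[0.0125, -0.0235, -0.19], [0, 0, 0.199], 30], [[0.0125, -0.0235, -0.22], [0, 0, 0.199], 30], [[0.0125, -0.0235, -0.242], [0, 0, 0.199], 30], [[0.0125, -0.0235, -0.242], [0, 0, 0.199], 30]]}}

```text
clock: 53.55
tcp_pos: [0.5348, -0.3376, 0.0784]
orientation: [1.846, -2.541, -0.003]
contact_force: [-0.5, -0.2, -0.2]
grip_width: 0.0258
```

Request:
{"api": "arm_command", "payload": {"increments": [[[0, 0, 0], [0, 0, 0], 0], [[0, 0, 0], [0, 0, 0], 0], [[0, 0, 0], [0, 0, 0], 0], [[0, 0, 0], [0, 0, 0], 0], [[0, 0, 0], [0, 0, 0], 0], [[0, 0, 0.03], [0, 0, 0], 0], [[0, 0, 0.06], [0, 0, 0], 0], [[0, 0, 0.06], [0, 0, 0], 0]]}}

```text
clock: 54.35
tcp_pos: [0.5384, -0.3389, 0.144]
orientation: [-1.844, 2.539, -0.011]
contact_force: [0.6, -0.5, -1.5]
grip_width: 0.0114
```

```bash
python3 held.py w14.png ".6118,-.3122"
```

```text
t 54.35 tcp [ 0.5384 -0.3389  0.144 ] psi -0.314 w 0.0114 F [ 0.6 -0.5 -1.5] q [ 0.88  0.59 -0.58  1.72  0.39  0.94 -1.73]
cup [273.137    0.5903  -0.3547  -0.281 ] rel [0.0542 0.001 ]
shift needed [0.0215 0.0425]
```

Request:
{"api": "arm_command", "payload": {"increments": [[[0.01, 0.02, 0], [0, 0, -0.1], 0], [[0.02, 0.04, 0], [0, 0, -0.2], 0], [[0.02, 0.057, 0], [0, 0, -0.2], 0], [[0.02, 0.057, -0.02], [0, 0, -0.2], 0], [[0.02, 0.057, -0.04], [0, 0, -0.2], 0], [[0.02, 0.057, -0.04], [0, 0, -0.2], 0]]}}

```text
clock: 55.0
tcp_pos: [0.5527, -0.2799, 0.0959]
orientation: [1.585, -2.707, -0.008]
contact_force: [-0.1, -0.2, -1.3]
grip_width: 0.0109
```

```bash
python3 - <<'E'
from fit import *
p,s=state();M,im=grab("wrist","w15.png");d=np.array([np.cos(s),np.sin(s)])
for rr in (.058,.061,.064): 
    v=refine(im,M,*(p[:2]+rr*d),s,p[2]-.082+.022,span=.006);print(v,(v[1:3]-p[:2])@d)
cv2.imwrite("pics/m15.png",draw(im,M,cupmodel(*(p[:2]+.061*d),s,p[2]-.06)+[circ((.6123,-.3116),.036,.022)],(130,0,510,300),2))
E
```

```text
t 55.0 tcp [ 0.5527 -0.2799  0.0959] psi -0.511 w 0.0109 F [-0.1 -0.2 -1.3] q [ 0.75  0.62 -0.52  1.78  0.39  0.85 -2.04]
[ 3.681472e+02  6.068000e-01 -3.088000e-01 -4.912000e-01] 0.06130839011477665
[ 3.721693e+02  6.069000e-01 -3.087000e-01 -4.912000e-01] 0.061346681077573885
[ 3.710213e+02  6.070000e-01 -3.087000e-01 -4.912000e-01] 0.06143389601278267
```

View pics/m15.png

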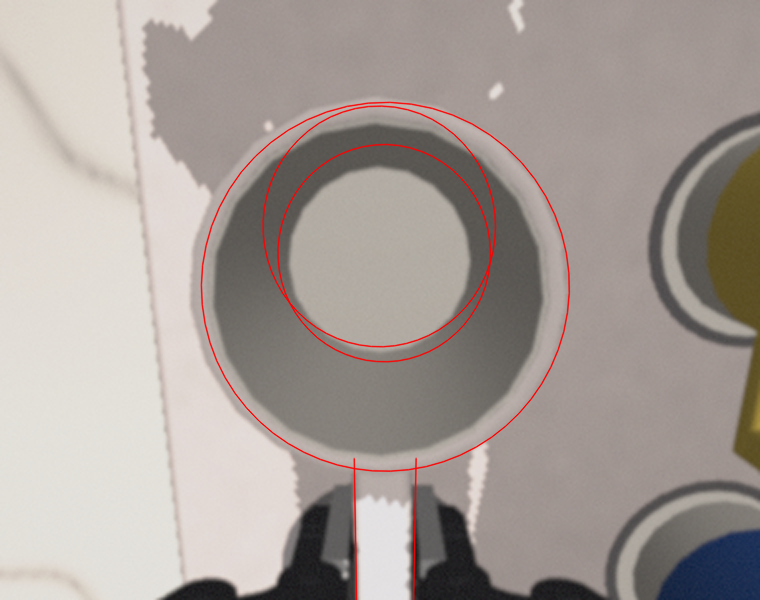

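White is held again; the fit says it needs (+5, −3) mm. I lower, release, then take the final view.

Request:
{"api": "arm_command", "payload": {"increments": [[[0.005, -0.003, -0.005], [0, 0, 0], 0], [[0.005, -0.003, -0.012], [0, 0, 0], 0], [[0.005, -0.003, -0.014], [0, 0, 0], 0], [[0.005, -0.003, -0.015], [0, 0, 0], 0], [[0.005, -0.003, -0.015], [0, 0, 0], 30], [[0.005, -0.003, -0.015], [0, 0, 0], 30], [[0.005, -0.003, -0.015], [0, 0, 0], 30], [[0.005, -0.003, 0.02], [0, 0, 0], 30], [[0.005, -0.003, 0.06], [0, 0, 0], 30], [[0.0, -0.003, 0.11], [0, 0, 0], 30]]}}

```text
clock: 56.05
tcp_pos: [0.5551, -0.2833, 0.2091]
orientation: [1.584, -2.712, -0.004]
contact_force: [1.7, -0.7, -0.2]
grip_width: 0.0256
```

Request:
{"api": "arm_command", "payload": {"increments": [[[-0.03, -0.02, 0.05], [0, 0, 0], 0], [[-0.06, -0.03, 0.1], [0, 0, 0], 0], [[-0.07, -0.035, 0.12], [0, 0, 0], 0], [[-0.07, -0.035, 0.12], [0, 0, 0], 0], [[-0.07, -0.035, 0.12], [0, 0, 0], 0]]}}

```text
clock: 56.55
tcp_pos: [0.4856, -0.3194, 0.33]
orientation: [-1.581, 2.714, -0.004]
contact_force: [-0.4, 0.5, -0.1]
grip_width: 0.0002
```

```bash
python3 - <<'E'
from fit import *
state();M,im=grab("wrist","w16.png")
C={"white":(.6123,-.3116),"yellow":(.5534,-.4162),"blue":(.448,-.3583),"black":(.507,-.2535)};m=[]
for n,c in C.items():
    print(n,refine(im,M,*c,-.513,.022,span=.012))
pl=np.load("plate.npy");a=pl[2];Rm=np.array([[np.cos(a),-np.sin(a)],[np.sin(a),np.cos(a)]])
for q in((.06,.06),(.06,-.06),(-.06,.06),(-.06,-.06)):
    c=pl[:2]+Rm@q;m+=[circ(c,.031,.022),circ(c,.031,.102)]
o=draw(im,M,m,(150,0,480,280),1.6)
Mt,it=grab("top","t16.png");b=draw(it,Mt,m,(380,150,480,270),2.6)
cv2.imwrite("pics/m16.png",np.hstack([o,cv2.copyMakeBorder(b,0,o.shape[0]-b.shape[0],0,0,0)]))
E
```

```text
t 56.55 tcp [ 0.4856 -0.3194  0.33  ] psi -0.515 w 0.0002 F [-0.4  0.5 -0.1] q [ 0.95  0.31 -0.6   1.65  0.19  1.23 -1.78]
white [ 4.806918e+02  6.128000e-01 -3.146000e-01 -5.330000e-01]
yellow [360.511    0.5544  -0.4182  -0.533 ]
blue [ 4.765115e+02  4.450000e-01 -3.608000e-01 -3.663000e-01]
black [ 4.800659e+02  5.055000e-01 -2.535000e-01 -7.330000e-01]
```

View pics/m16.png

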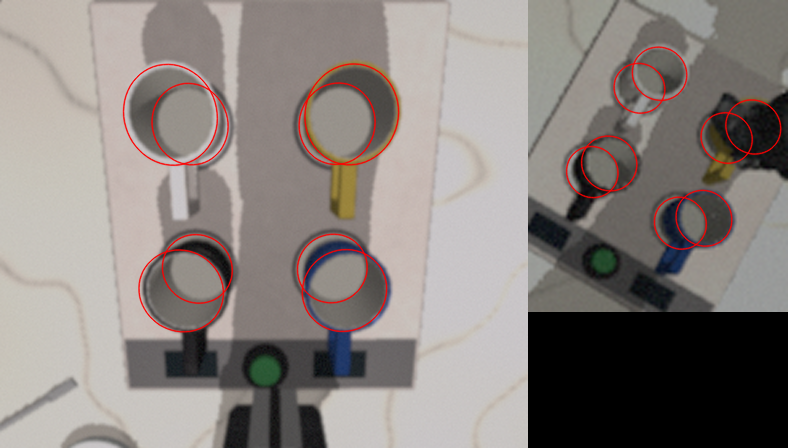

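All four cups sit concentric with their rings, within about 3 mm: white (170,115), yellow (350,115), black (183,290), blue (347,290). Now the start button.

Request:
{"api": "arm_command", "payload": {"increments": [[[-0.04, 0.03, 0], [0, 0, 0], 0], [[-0.0865, 0.059, 0], [0, 0, 0], 0], [[-0.0865, 0.059, -0.04], [0, 0, 0], 0], [[-0.0865, 0.059, -0.085], [0, 0, 0], 0], [[-0.0865, 0.059, -0.13], [0, 0, 0], 0], [[-0.0865, 0.059, -0.175], [0, 0, 0], 0], [[-0.0865, 0.059, -0.22], [0, 0, 0], 0], [[-0.0865, 0.059, -0.25], [0, 0, 0], 0], [[-0.0865, 0.059, -0.255], [0, 0, 0], 0], [[-0.0865, 0.059, -0.255], [0, 0, 0], 0]]}}

```text
clock: 57.65
tcp_pos: [0.3989, -0.2586, 0.0728]
orientation: [1.585, -2.711, -0.005]
contact_force: [0.2, -0.8, -0.2]
grip_width: 0.0001
```

Request:
{"api": "arm_command", "payload": {"increments": [[[0, 0, -0.005], [0, 0, 0], 0], [[0, 0, -0.012], [0, 0, 0], 0], [[0, 0, -0.019], [0, 0, 0], 0], [[0, 0, -0.019], [0, 0, 0], 0]]}}

```text
clock: 58.05
tcp_pos: [0.4002, -0.2605, 0.0553]
orientation: [-1.583, 2.712, -0.004]
contact_force: [0.0, -0.8, 4.4]
grip_width: 0.0
```

Request:
{"api": "arm_command", "payload": {"increments": [[[0, 0, -0.003], [0, 0, 0], 0], [[0, 0, -0.004], [0, 0, 0], 0], [[0, 0, -0.004], [0, 0, 0], 0]]}}

```text
clock: 58.35
tcp_pos: [0.4004, -0.2606, 0.0544]
orientation: [1.583, -2.713, 0.006]
contact_force: [-9.8, 5.0, 44.6]
grip_width: -0.0005
```

Request:
{"api": "arm_command", "payload": {"increments": [[[0, 0, 0.03], [0, 0, 0], 0], [[0, 0, 0.08], [0, 0, 0], 0], [[0, 0, 0.13], [0, 0, 0], 0], [[0.02, 0.0, 0.18], [0, 0, 0], 0], [[0.05, -0.03, 0.23], [0, 0, 0], 0], [[0.07, -0.05, 0.27], [0, 0, 0], 0], [[0.07, -0.05, 0.27], [0, 0, 0], 0], [[0.07, -0.05, 0.27], [0, 0, 0], 0]]}}

```text
clock: 59.15
tcp_pos: [0.4709, -0.3114, 0.3232]
orientation: [-1.58, 2.712, -0.007]
contact_force: [-0.4, -0.3, -0.6]
grip_width: -0.0002
```

```bash
python3 - <<'E'
from fit import *
state();M,im=grab("wrist","w17.png")
for n,c in {"white":(.6123,-.3116),"yellow":(.5534,-.4162),"blue":(.448,-.3583),"black":(.507,-.2535)}.items():
    print(n,refine(im,M,*c,-.513,.022,span=.02))
E
```

```text
t 59.15 tcp [ 0.4709 -0.3114  0.3232] psi -0.516 w -0.0002 F [-0.4 -0.3 -0.6] q [ 0.99  0.29 -0.63  1.7   0.18  1.2  -1.78]
white [ 4.73013e+02  6.12800e-01 -3.14100e-01 -5.33000e-01]
yellow [376.4506   0.5544  -0.4182  -0.5463]
blue [ 4.54791e+02  4.44500e-01 -3.58800e-01 -5.33000e-01]
black [ 4.510731e+02  5.060000e-01 -2.550000e-01 -7.463000e-01]
```

```bash
python3 -c "
from bench import r
print(r.hand_in())"
```

```text
the job is handed in; nothing more can be done
None
```

The job is handed in, at about 59 s of the 210 s allowed. All four cups were dosed under the green-collar pump in the order white, yellow, blue, black. Each press bottomed out, with a full 14 mm stroke at 20–27 N. I never pressed or reached for the red-collar pump.

- **Placement:** White is on spot 0, yellow on spot 1, blue on spot 3 and black on spot 2. The last wrist-camera check after the button press put every cup within about 4 mm of its spot's centre, and the last picture showed them all upright.
- **White cup knocked aside:** It was pushed about 5 cm off its spot after it had been placed. I gripped it again and put it back before pressing start, without dosing it again.
- **Start button:** It was fully pressed, but harder than needed. The wrist force peaked at 44.6 N through the closed fingertips. That is well under the 120 N wrist limit, but above the 40 N figure given for the arm and gripper body.
- **Checks that disagreed:** The automatic edge fit gave some wrong readings, such as white's handle direction after the knock and some top-view fits with the arm in the way. I settled white's handle from an enlarged picture and left out the blocked top views. My final numeric fits read black's handle turned by about 0.2 rad, which the picture did not show.
- **Other things on the bench:** I did not measure the bystanders (marker, petri dish, jar, spatula) again at the end. I noticed no contact with them.

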